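# Weigh the food tubs on the counter scale

### The job

Weigh all the food tubs together on the counter scale. Swing the clamp lever to release the sliding end stop, slide the stop along its rail until it lines up with the index tab on the front ledge, and swing the lever fully back to clamp it; then press the round tare key, lightly but firmly, while the pan is empty. Stand every food tub upright, wholly on the pan between the end wall and the stop, let go, and press the square record key; leave the garlic, mug and tomato where they are.

Things in the scene. Friction and masses are not known exactly. Their poses are not given: they have to be found in the camera images.
- scale: flat white counter scale fixed to the worktop, 146 mm deep (x) by 400 mm wide (y); origin under the centre of its pan, at worktop height; x away from the robot, y along the pan to the left. Front ledge at x -64..-50 mm, z 23; rail for the stop behind the pan at x 63, top at z 45; key console at the right end, x -64..40, y -164..-230, top at z 55
- pan_mid (a point): centre of the steel pan's top face, axes as the scale; the pan is flat without a rim, x -50..50, y -160..160 mm, 30 mm above the worktop; an end wall 10 mm thick and 62 mm tall (from the worktop) stands at its left end, y 160..170
- mark_tip (a point): index tab, a dark steel tab 8 mm wide (y) standing 10 mm on the front ledge near the pan's right end; this point is the middle of its top; axes as the scale. It is stiff in its place and differs from start to start
- stop_index (a point): middle of the front edge of the sliding end stop (an aluminium plate 10 mm thick across the pan, on a black carriage 64 mm long on the rail); it is lined up when it has the same y as mark_tip in the scale's frame, within 6 mm
- stop_grip (a point): top of the stop's upright grip tab, 30 mm (x) by 12 mm (y) wide, at its front, 100 mm above the worktop; the tab goes down to 37 mm, so it can be pinched from above with the fingers closing along the scale's y. Released, the stop slides along the scale's y with about 4 to 6 N; clamped, it does not move
- stop (a joint): position of the stop along the scale's y, m; + to the left; it can go from -0.156 to 0.12
- lever (a joint): angle of the clamp lever, rad: 0 = clamped, the lever points to the scale's -y along the rail; 1.5 = fully released, it points to the scale's -x (to the robot). It holds only near 0 (below 0.2) and is free from about 0.7 on (from 0.9 it counts as released); 2 to 5 N at the knob turn it and it stays where it is left
- lever_knob (a point): top of the upright black round knob at the lever's end, 24 mm across, 40 mm tall, its top 120 mm above the worktop; it travels on a level circle of 65 mm radius about lever_pivot. The bar below it reaches up to 86 mm above the worktop
- lever_pivot (a point): top of the lever's upright hinge axis, on the carriage
- tare_top (a point): centre of the top of the round tare key, 32 mm across, nearest the robot on the console, 58 mm above the worktop; a stiff membrane key with 1.5 mm travel, full at 6 N
- tare_key: the round tare key; it counts as pressed from 3.5 N on; origin under its centre
- record_top (a point): centre of the top of the square record key, 28 (x) by 36 (y) mm, 38 mm behind the tare key, 58 mm above the worktop; the same kind of key
- record_key: the square record key; it counts as pressed from 3.5 N on; origin under its centre
- tub_a: low round lidded plastic food tub, white with a grey lid, one of up to four alike (may be absent), 63 mm across the lid (28 to 43 mm up), 54 mm at the foot, 45 mm tall, about 0.18 kg; origin at the centre of its underside, z up
- tub_b: low round lidded plastic food tub, white with a grey lid, one of up to four alike (may be absent), 63 mm across the lid (28 to 43 mm up), 54 mm at the foot, 45 mm tall, about 0.18 kg; origin at the centre of its underside, z up
- tub_c: low round lidded plastic food tub, white with a grey lid, one of up to four alike (may be absent), 63 mm across the lid (28 to 43 mm up), 54 mm at the foot, 45 mm tall, about 0.18 kg; origin at the centre of its underside, z up
- tub_d: low round lidded plastic food tub, white with a grey lid, one of up to four alike (may be absent), 63 mm across the lid (28 to 43 mm up), 54 mm at the foot, 45 mm tall, about 0.18 kg; origin at the centre of its underside, z up
- garlic: bulb of garlic behind the tubs, 60 mm across, 58 mm tall; a bystander; origin at its underside
- mug: striped mug, 86 mm across, 90 mm tall, behind the scale; a bystander; origin at the centre of its underside
- tomato: tomato, 75 mm across, behind the scale on the right; a bystander; origin at its underside

How it is judged:
On the way, in this order (a step that is already met when the one before it is completed fails the run):
1. the clamp lever is released (value of joint lever above 0.9 rad), for 0.2 s.
2. the stop stands at the index tab, lever still released (y of stop_index in the frame of mark_tip between -0.006 and 0.006 m and value of joint lever above 0.7 rad), for 0.2 s.
3. the lever is clamped again with the stop at the tab (y of stop_index in the frame of mark_tip between -0.006 and 0.006 m and value of joint lever below 0.2 rad), for 0.2 s.
4. the tare key is pressed while no tub stands on the scale (all of step 3 and contact force between tare_key and the fingers above 3.5 N and contact force between each of tub_a, tub_b, tub_c, tub_d and scale below 0.05 N), for 0.1 s.
5. every tub stands on the pan, let go (x of tub_a in the frame of pan_mid between -0.03 and 0.03 m and y of tub_a in the frame of pan_mid between -0.125 and 0.135 m and z of tub_a in the frame of pan_mid between -0.005 and 0.005 m and angle between each of tub_a, tub_b, tub_c, tub_d's own z axis and vertical below 0.1 rad and x of tub_b in the frame of pan_mid between -0.03 and 0.03 m and y of tub_b in the frame of pan_mid between -0.125 and 0.135 m and z of tub_b in the frame of pan_mid between -0.005 and 0.005 m and x of tub_c in the frame of pan_mid between -0.03 and 0.03 m and y of tub_c in the frame of pan_mid between -0.125 and 0.135 m and z of tub_c in the frame of pan_mid between -0.005 and 0.005 m and x of tub_d in the frame of pan_mid between -0.03 and 0.03 m and y of tub_d in the frame of pan_mid between -0.125 and 0.135 m and z of tub_d in the frame of pan_mid between -0.005 and 0.005 m and contact force between each of tub_a, tub_b, tub_c, tub_d and the fingers below 0.1 N), for 0.3 s.
6. the record key is pressed with every tub on the pan (all of step 5 and contact force between record_key and the fingers above 3.5 N), for 0.1 s.
At the end, for the whole second after the job is handed in: Every tub that is there stands upright (within 0.1 rad) on the pan, its centre within 30 mm of the pan's middle line and between the end wall and the stop, at rest and released; the stop is within 6 mm of the index tab and the lever clamped (below 0.2 rad) (all of step 3 and all of step 5 and linear speed of each of tub_a, tub_b, tub_c, tub_d below 0.02 m/s); the robot touches nothing.
It fails at once if a key is pressed with more than 35 N (contact force between any of tare_key, record_key and anything else above 35 N).
It fails at once if the garlic, the mug or the tomato is moved by more than 6 cm (distance of any of garlic, mug, tomato from where it was at the start of the episode above 0.06 m).
Of tub_a, tub_b, tub_c, tub_d only 2 to 4 are there at a start; the rules pass over those that are not, and their reading is None.
At some moment in a run one of tub_a, tub_b, tub_c, tub_d may be knocked a few centimetres aside while the robot is not near it.
Once in a run the grip may slacken for a moment while it holds something.
It also fails if it takes over 208 s, if anything falls off the work surface, if the arm or the gripper's body presses on something with over 40 N, if the wrist force passes 120 N, or if a joint passes its speed limit or range.

### The arm

A 6-joint arm with a two-finger parallel gripper is mounted at the origin on a cart in front of the work surface, level with it; the furniture and walls round the work are solid. World frame = base frame: x ahead of the robot, y to its left, z up, the work surface at z = 0. Lengths are in m, angles in rad, forces in N, time in s.
With the tool pointing down it reaches from about 0.35 to 0.85 m from the base axis. Payload 8.1 kg.
Tool frame: the origin (TCP) lies at the very end of the fingers, on their centre line; the grasp point (between the pads) lies 19 mm behind it; z points along the fingers, y is the line along which they close (so a half turn about z gives the same grasp; the last joint's range is limited). The gripper opens to 93 mm and grips with 3 to 60 N. Pads are 15 mm wide; open, the fingers measure 128 mm over their backs; the gripper's body (75 mm by 188 mm) begins 65 mm behind the grasp point.
Start: joints at [-1.326, 0.13, 1.488, -0, 1.523, -0.085], TCP at [0.194, -0.568, 0.219] pointing down, gripper open.
Joint ranges: [-2.96, 2.96], [-0.89, 2.26], [0.02, 2.5], [-1.34, 4.48], [0, 2.73], [-2.66, 2.66]. Speed limits (rad/s): [2.39, 2.39, 2.79, 3.14, 3.14, 3.14].

### API

Orientations are given as a rotation vector (axis times angle).
In Python, from plant import robot gives the robot as it stands.
- The arm moves only by the tool play_rows, never from a script. Its argument "deltas" is one flat list of numbers, 5 for each row, row after row: the shift along the tool's x, y, z in mm, then the turn about the tool's z in degrees, then the finger opening in mm, from 0 to 93. A call has 1 to 10 rows; each row shifts and turns the commanded pose from where the row before left it, along the tool's axes as they then stand; what a row does not reach is not made up. A row lasts 1/12 s, in which the tool goes at most 41.7 mm and 7.16 degrees, less where a joint would pass 70% of its speed; a pose out of reach is approached as far as the arm can. A call with a gripper value outside its range is refused whole. The fingers move at their own pace and stop on an object; "newtons" is the grip in N (left out, the last holds). Time passes only in rows, so rows that do not move let the fingers close. It gives the time, the measured TCP pose, the force, the opening and the grip force at its end, in the units of the state.
- robot.read_state(): the state, without advancing time (a new reading comes with each control period).
- robot.read_camera(name): name is "scene" or "side" or "wrist"; returns a dict with "pixels" (400x640x3 uint8, blue, green, red), "mtx" (3x3 intrinsics, pixels), "D" ([k1, k2, p1, p2, k3] as OpenCV has them; the pictures are not rectified), "eye" and "rotation" of the camera in the world. Camera axes: x right, y up, looking along -z (the intrinsics and any distortion apply to the point x, -y, -z); pixel columns grow to the right and rows downward; lengths in m; the calibration is good to about 2 mm. A picture is of the moment at which its call begins. There is no depth.
- robot.close_job(): hands the job in; it is judged then, once.
The state is a dict: "t": time; "q": joint angles; "dq": joint speeds; "joint_torque": joint torques, N m; "tool_pos": TCP position; "orientation": TCP orientation; "force": force on the tool from outside, world axes, zero at the start; "wrist_torque": the same for the moment, N m; "opening": finger opening in m; "gripper_force": force on a finger pad.
Only numpy, scipy, OpenCV 4.12 (cv2) and the standard library are available. Lean on these libraries where they do the work, as an engineer would, in place of code of your own. Each camera call takes 0.05 s, during which the arm holds its last target. There are 200 camera calls.

## Working session

There is one attempt and no reset: what is moved stays moved. The work goes in short steps, Python scripts to look and compute and a tool call to move; the robot and the scene stay as the last step left them, time stands still between calls to the robot, and variables do not carry over. Pictures are saved under pics/ and viewed, at most 14 in all, crops included, and the job is handed in when it is done.

Besides the shell and the picture viewer there is one more tool, called after "Request:" as a command line: name --argument value ..., lists and objects as JSON in quotes. play_rows: Moves the arm, as the interface text tells. Its arguments: {"type":"object","properties":{"deltas":{"type":"array"},"newtons":{"type":"number"}},"required":["deltas"]}

```bash
mkdir -p pics; ls; cat > h.py <<'E'
import numpy as np, cv2
from scipy.spatial.transform import Rotation as R
from plant import robot
def snap(name,fn):
    c=robot.read_camera(name); cv2.imwrite('pics/'+fn+'.png',c['pixels'])
    np.savez('pics/'+fn+'.npz',mtx=c['mtx'],D=c['D'],eye=c['eye'],rot=c['rotation']); return c
def load(fn): return np.load('pics/'+fn+'.npz')
def rotm(r):
    r=np.array(r); return r if r.shape==(3,3) else R.from_rotvec(r).as_matrix()
def ray(c,uv):
    p=cv2.undistortPoints(np.array([[uv]],float),c['mtx'],c['D'])[0,0]
    return rotm(c['rot'])@np.array([p[0],-p[1],-1.])
def atz(c,uv,z):
    d=ray(c,uv); e=c['eye']; return e+d*(z-e[2])/d[2]
def proj(c,P):
    q=rotm(c['rot']).T@(np.array(P)-c['eye']); q=np.array([q[0],-q[1],-q[2]])
    return cv2.projectPoints(q[None],np.zeros(3),np.zeros(3),c['mtx'],c['D'])[0][0,0]
def tri(obs):
    A=np.zeros((3,3));b=np.zeros(3)
    for c,uv in obs:
        d=ray(c,uv);d/=np.linalg.norm(d);M=np.eye(3)-np.outer(d,d);A+=M;b+=M@c['eye']
    return np.linalg.solve(A,b)
E
python3 - <<'E'
from h import *
for n in ['scene','side','wrist']:
    c=snap(n,n+'0'); print(n,c['eye'],c['rotation'],c['mtx'][0,0],c['D'])
s=robot.read_state();print(s['t'],s['tool_pos'],s['orientation'],s['force'])
E
```

```text
pics
scene [-0.23978671 -0.53102364  0.64542619] [ 0.99503396 -0.49200523 -0.8748269 ] 471.2426918949131 [-0.04400243  0.          0.          0.          0.        ]
side [ 0.35861927 -0.81708575  0.88567259] [ 0.83504486 -0.10124815 -0.17918785] 477.8684410877095 [0.0225229 0.        0.        0.        0.       ]
wrist [ 0.25758855 -0.54643592  0.38398181] [-0.2154532   0.15540947 -1.23311235] 349.83604033761986 [-0.03087678  0.          0.          0.          0.        ]
0.15 [ 0.19423978 -0.56723088  0.21782005] [-3.09758715e+00 -5.15470132e-01  1.23579922e-04] [-0.65881169 -0.34504851 -0.19529397]
```

View pics/scene0.png

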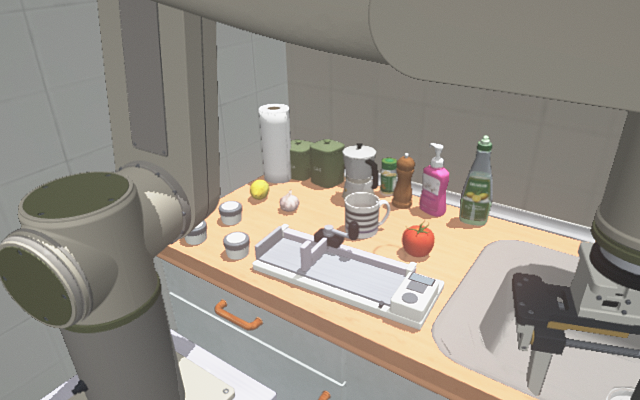

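View pics/side0.png

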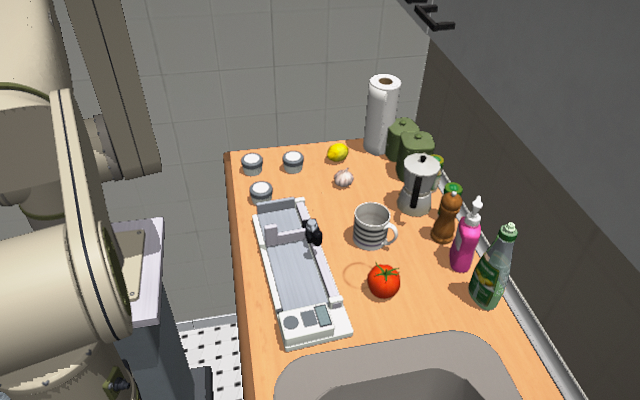

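The scene picture shows the scale at the centre (console near (415,293), stop near (310,250), dark tab near (382,304)). Tubs are at (231,212), (195,231) and (236,244). The side picture shows the same three tubs at (293,160), (252,163) and (262,191). Next I'll enlarge both.

```bash
python3 - <<'E'
import cv2
a=cv2.imread('pics/scene0.png')[190:330,170:450]; cv2.imwrite('pics/sc_c.png',cv2.resize(a,None,fx=2.85,fy=2.85,interpolation=cv2.INTER_CUBIC))
a=cv2.imread('pics/side0.png')[140:350,220:410]; cv2.imwrite('pics/si_c.png',cv2.resize(a,None,fx=2.85,fy=2.85,interpolation=cv2.INTER_CUBIC))
E
```

```text
(no output)
```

View pics/sc_c.png

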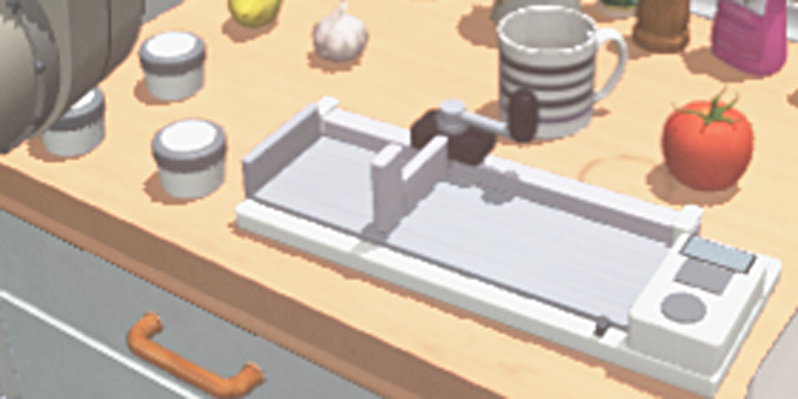

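View pics/si_c.png

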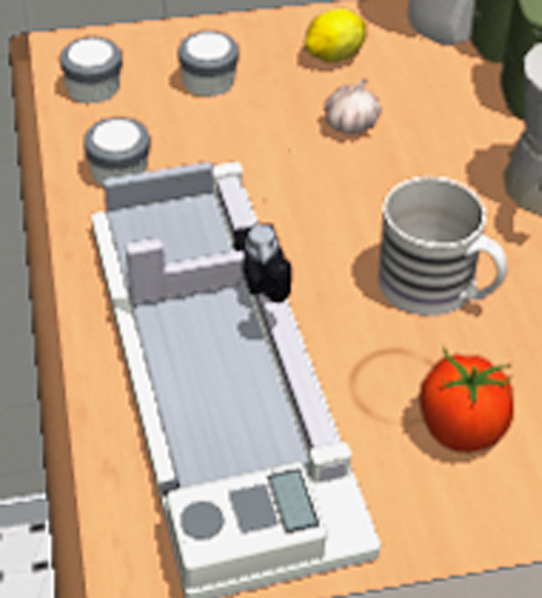

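The crops give these scene-crop pixels: tare key (684,307), record key (704,274), tab top (603,322), knob top (522,95), pivot (453,107) and grip tab top (388,152). The side crop gives: tare key (203,520), record key (254,508), knob (277,268), pivot (262,235) and grip tab top (144,246).

```bash
cat > m.py <<'E'
from h import *
from scipy.optimize import least_squares
A,B=load('scene0'),load('side0')
fa=lambda u,v:(170+u/2.85,190+v/2.85); fb=lambda u,v:(220+u/2.85,140+v/2.85)
O=[(A,fa(237,210),(-.064,.170,.023)),(B,fb(94,218),(-.064,.170,.023)),
(A,fa(633,333),(-.064,-.164,.055)),(A,fa(716,369),(-.064,-.230,.055)),
(B,fb(167,490),(-.064,-.164,.055)),(B,fb(186,574),(-.064,-.230,.055)),(B,fb(325,530),(.040,-.230,.055)),(A,fa(757,268),(.040,-.230,.055))]
def T(p,P): c,s=np.cos(p[2]),np.sin(p[2]); return np.array([p[0]+c*P[0]-s*P[1],p[1]+s*P[0]+c*P[1],P[2]])
f=lambda p:np.concatenate([proj(c,T(p,P))-uv for c,uv,P in O])
r=least_squares(f,[.5,-.1,0],loss='soft_l1');p=r.x;print(p,np.degrees(p[2]));print(r.fun.round(1).reshape(-1,2).tolist())
np.save('pose.npy',p)
def inv(P): c,s=np.cos(p[2]),np.sin(p[2]);d=P[:2]-p[:2];return (np.array([c*d[0]+s*d[1],-s*d[0]+c*d[1],P[2]])*1000).round(1)
for n,a,b,z in [('tare',(684,307),(203,520),.058),('rec',(704,274),(254,508),.058),('knob',(522,95),(277,268),.12),('pivot',(453,107),(262,230),None),('grip',(388,152),(144,246),.1),('tab',(603,322),None,.033),
 ('tub1',(189,138),(117,140),.045),('tub2',(173,46),(208,47),.045),('tub3',None,(92,56),.045),('garlic',(340,40),(352,110),.03),('stopbackTop',(440,142),None,None)]:
    X=[]
    if a and b: X.append(tri([(A,fa(*a)),(B,fb(*b))]))
    if z and a: X.append(atz(A,fa(*a),z))
    if z and b: X.append(atz(B,fb(*b),z))
    print(n,[(x*1000).round(0).tolist() for x in X],[inv(x).tolist() for x in X])
E
python3 m.py
```

```text
[ 0.45464803 -0.07287116  0.06063922] 3.4743712130678834
[[-0.8, -0.8], [-0.5, -1.6], [-1.6, -6.1], [2.6, -7.0], [-1.9, 1.4], [-2.1, -0.3], [0.3, 3.7], [6.6, -2.4]]
tare [[427.0, -268.0, 57.0], [425.0, -269.0, 58.0], [426.0, -270.0, 58.0]] [[-39.9, -193.6, 56.8], [-41.1, -193.8, 58.0], [-40.1, -194.6, 58.0]]
rec [[464.0, -266.0, 59.0], [465.0, -265.0, 58.0], [464.0, -266.0, 58.0]] [[-2.8, -193.5, 58.5], [-1.7, -192.8, 58.0], [-2.9, -193.8, 58.0]]
knob [[514.0, -91.0, 117.0], [512.0, -90.0, 120.0], [513.0, -96.0, 120.0]] [[57.9, -21.4, 117.5], [56.7, -20.6, 120.0], [56.7, -26.8, 120.0]]
pivot [[515.0, -24.0, 88.0]] [[63.2, 45.1, 88.2]]
grip [[416.0, -35.0, 102.0], [418.0, -32.0, 100.0], [416.0, -34.0, 100.0]] [[-36.7, 40.3, 101.9], [-33.8, 42.6, 100.0], [-36.6, 41.4, 100.0]]
tab [[409.0, -218.0, 33.0]] [[-54.3, -142.3, 33.0]]
tub1 [[412.0, 168.0, 44.0], [411.0, 168.0, 45.0], [412.0, 165.0, 45.0]] [[-28.0, 243.3, 43.8], [-28.4, 243.5, 45.0], [-28.2, 240.5, 45.0]]
tub2 [[519.0, 290.0, 47.0], [520.0, 291.0, 45.0], [519.0, 295.0, 45.0]] [[85.9, 358.8, 46.7], [86.9, 359.1, 45.0], [86.6, 362.9, 45.0]]
tub3 [[401.0, 300.0, 45.0]] [[-30.8, 375.3, 45.0]]
garlic [[649.0, 196.0, 21.0], [634.0, 184.0, 30.0], [646.0, 188.0, 30.0]] [[209.8, 256.7, 21.1], [195.1, 245.2, 30.0], [206.6, 248.4, 30.0]]
stopbackTop [] []
```

Request:
play_rows --deltas '[0, 0, -4, 5.2, 93, 0, 0, -4, 5.2, 93, 0, 0, -4, 5.2, 93, 16.5, -31, -4, 0, 93, 16.5, -31, -4, 0, 93, 16.5, -31, -4, 0, 93, 16.5, -31, -4, 0, 93, 16.5, -31, -4, 0, 93, 16.5, -31, -4, 0, 93, 16.5, -31, -4, 0, 93]'

```text
t: 0.98
tool_pos: [0.2974, -0.3427, 0.2585]
orientation: [-3.14, -0.09, 0.0]
force: [-0.1, -1.2, -0.0]
opening: 0.093
gripper_force: 0.0
```

Request:
play_rows --deltas '[16.5, -31, -4, 0, 93, 16.5, -31, -4, 0, 93, 16.5, -31, -4, 0, 93, 16.5, -31, -4, 0, 93, 16.5, -31, -4, 0, 93, 16.5, -31, -4, 0, 93, 16.5, -31, -4, 0, 93, 0, 0, 0, 0, 40, 0, 0, 0, 0, 40, 0, 0, 0, 0, 40]'

```text
t: 1.82
tool_pos: [0.3998, -0.1212, 0.2864]
orientation: [3.14, 0.092, -0.001]
force: [-0.7, 0.2, -0.4]
opening: 0.0776
gripper_force: 0.0
```

```bash
python3 - <<'E'
from h import *
c=snap('wrist','w1');print(c['eye'])
cv2.imwrite('pics/w1b.png',cv2.resize(c['pixels'],None,fx=1.25,fy=1.25))
s=robot.read_state();print(s['t'],s['tool_pos'],R.from_rotvec(s['orientation']).as_matrix()[:,0],s['opening'])
E
```

```text
[ 0.4667418  -0.11815258  0.45259092]
1.8667 [ 0.39959438 -0.12172881  0.28627164] [ 9.98368897e-01  5.70874230e-02 -7.55576233e-04] 0.07362208773812107
```

View pics/w1b.png

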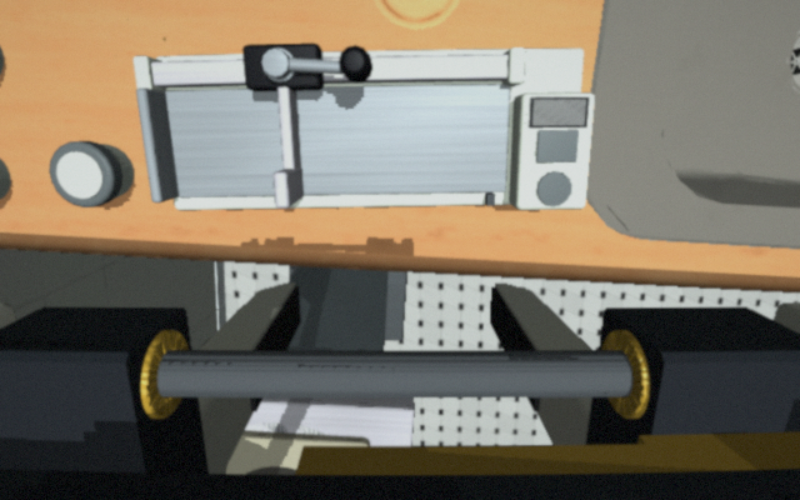

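The wrist view shows the scale almost square to the tool. The knob is at (355,64), the pivot at (277,64), the grip tab at (282,185), the index tab at (490,198), tare at (554,188), record at (557,146) and tub1's lid at (83,173).

```bash
python3 - <<'E'
from h import *
c=load('w1');p=np.load('pose.npy')
a=cv2.imread('pics/w1.png'); x=np.hstack([cv2.resize(a[20:180,185:305],None,fx=3.3,fy=3.3,interpolation=cv2.INTER_CUBIC),cv2.resize(a[60:180,370:490],None,fx=3.3,fy=3.3,interpolation=cv2.INTER_CUBIC)[0:396] if 0 else np.pad(cv2.resize(a[60:180,370:490],None,fx=3.3,fy=3.3,interpolation=cv2.INTER_CUBIC),((0,132),(0,0),(0,0)))])
cv2.imwrite('pics/w1c.png',x);print(x.shape)
W={}
for n,uv,z in [('knob',(355,64),.12),('pivot',(277,64),.088),('grip',(282,185),.1),('tab',(490,196),.033),('tare',(554,188),.058),('rec',(557,146),.058),('tub1',(83,173),.045),('panTR',(509,80),.045),('consTL',(522,93),.055),('consTR',(594,94),.055),('consBL',(515,207),.055),('consBR',(586,209),.055)]:
    print(n,(atz(c,(uv[0]/1.25,uv[1]/1.25),z)*1000).round(1))
E
```

```text
(528, 792, 3)
knob [511.9 -87.4 120. ]
pivot [512.8 -23.3  88. ]
grip [419.5 -30.3 100. ]
tab [ 411.8 -214.1   33. ]
tare [ 425.9 -265.8   58. ]
rec [ 463.1 -263.    58. ]
tub1 [413.  171.4  45. ]
panTR [ 517.1 -216.8   45. ]
consTL [ 506. -227.   55.]
consTR [ 509.4 -290.2   55. ]
consBL [ 406.  -233.3   55. ]
consBR [ 408.2 -299.6   55. ]
```

View pics/w1c.png

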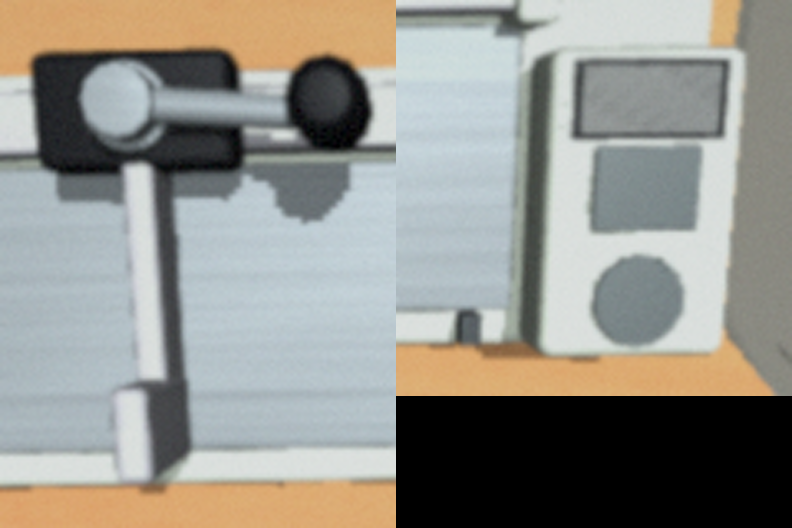

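Request:
play_rows --deltas '[19, -4.5, 22.5, 0, 50, 19, -4.5, 22.5, 0, 50, 19, -4.5, 22.5, 0, 50, 19, -4.5, 22.5, 0, 50, 19, -4.5, 22.5, 0, 50, 19, -4.5, 22.5, 0, 50, 0, 0, 0, 0, 50, 0, 0, 0, 0, 50]'

```text
t: 2.53
tool_pos: [0.5107, -0.0886, 0.1492]
orientation: [-3.139, -0.088, 0.008]
force: [0.1, -0.7, -0.1]
opening: 0.0497
gripper_force: 0.0
```

Request:
play_rows --deltas '[0, 0, 15, 0, 50, 0, 0, 15, 0, 50, 0, 0, 15, 0, 50, 0, 0, 14, 0, 50, 0, 0, 0, 0, 50, 0, 0, 0, 0, 50]'

```text
t: 3.03
tool_pos: [0.5118, -0.0887, 0.0935]
orientation: [3.14, 0.088, 0.0]
force: [0.5, 0.4, -0.3]
opening: 0.05
gripper_force: 0.0
```

Request:
play_rows --deltas '[0, 0, 0, 0, 18, 0, 0, 0, 0, 18, 0, 0, 0, 0, 18, 0, 0, 0, 0, 18, 0, 0, 0, 0, 18, 0, 0, 0, 0, 18, 0, 0, 0, 0, 18, 0, 0, 0, 0, 18]' --newtons 12

```text
t: 3.7
tool_pos: [0.5128, -0.0855, 0.0935]
orientation: [-3.137, -0.092, -0.002]
force: [-1.0, 9.9, 5.7]
opening: 0.0236
gripper_force: 12.0
```

Request:
play_rows --deltas '[-11, -4, 0, 0, 15, -10.7, -2.8, 0, 0, 15, -10.1, -4.6, 0, 0, 15, -9.2, -6.2, 0, 0, 15, -7.9, -7.6, 0, 0, 15, -6.6, -8.9, 0, 0, 15, -4.9, -9.9, 0, 0, 15, -3.2, -10.6, 0, 0, 15, 0, 0, 0, 0, 15, 0, 0, 0, 0, 15]' --newtons 20

```text
t: 4.53
tool_pos: [0.4442, -0.0367, 0.0931]
orientation: [3.14, 0.092, -0.004]
force: [-9.8, -2.2, 8.7]
opening: 0.0175
gripper_force: 20.3
```

```bash
python3 - <<'E'
from h import *
c=snap('wrist','w2')
s=robot.read_state();print(s['t'],s['tool_pos'],s['force'],s['opening'],s['gripper_force'])
E
```

```text
4.5833 [ 0.44423198 -0.03676252  0.09310152] [-9.17686627 -0.68739125  9.24260732] 0.017901744295095338 20.35495125579473
```

View pics/w2.png

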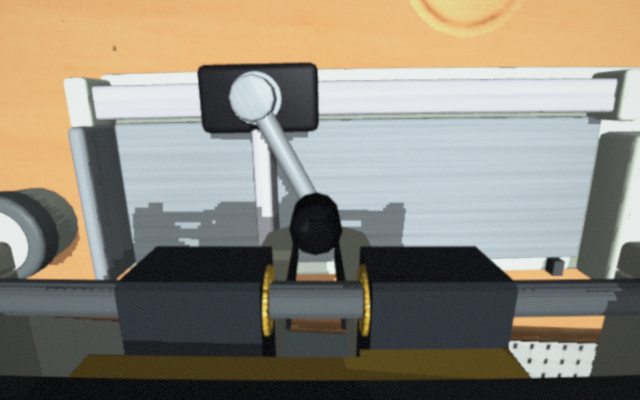

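The view shows the lever swung about 60 degrees, with the knob at (318,220) still between the pads but slipping forward. I'll follow the arc a bit further.

Request:
play_rows --deltas '[4, -3, 0, 0, 15, 2, -5, 0, 0, 15, 0, -6, 0, 0, 15, 0, -6, 0, 0, 15, 0, 0, 0, 0, 15, 0, 0, 0, 0, 15]' --newtons 12

```text
t: 5.08
tool_pos: [0.4467, -0.0175, 0.0925]
orientation: [3.138, 0.091, -0.014]
force: [-20.5, -7.5, 15.7]
opening: 0.019
gripper_force: 18.4
```

```bash
python3 - <<'E'
from h import *
c=snap('wrist','w3')
s=robot.read_state();print(s['t'],s['tool_pos'],s['force'],s['opening'],s['gripper_force'])
E
```

```text
5.1333 [ 0.44673883 -0.01755354  0.09249745] [-21.40658163  -6.53967383  15.07506378] 0.018958814275022128 18.405426436511334
```

View pics/w3.png

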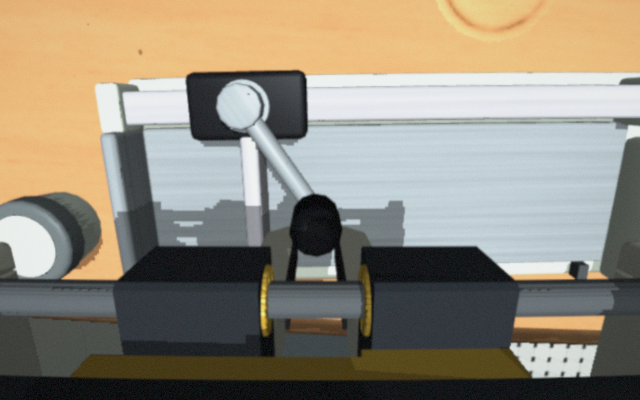

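The stop has slid left with the lever (pivot at (242,106), knob at (318,220)), so it's already free. Next I'll measure the angle.

```bash
python3 - <<'E'
from h import *
for fn,pv,kn in [('w2',(255,98),(318,222)),('w3',(242,106),(318,224))]:
    c=load(fn)
    for zp in (.09,.1,.11):
        P=atz(c,pv,zp);K=atz(c,kn,.12);d=K-P
        print(fn,zp,(P*1000).round(),(K*1000).round(),np.hypot(d[0],d[1]),np.arctan2(-d[0],-d[1])-.06)
E
```

```text
w2 0.09 [513.  -5.  90.] [464. -38. 120.] 0.05864654865945012 0.9278488852277171
w2 0.1 [513.  -7. 100.] [464. -38. 120.] 0.05768193801604188 0.9513567897117401
w2 0.11 [513.  -9. 110.] [464. -38. 120.] 0.05675027682856931 0.9756503468700721
w3 0.09 [511.  20.  90.] [466. -18. 120.] 0.05930236086132717 0.8133053492401952
w3 0.1 [511.  18. 100.] [466. -18. 120.] 0.05820522605022286 0.8422341800691688
w3 0.11 [512.  16. 110.] [466. -18. 120.] 0.05715864757635796 0.8722482956856812
```

Request:
play_rows --deltas '[0, 0, 0, 0, 50, 0, 0, 0, 0, 50, 0, 0, -20, 0, 50, 0, 0, -20, 0, 50, 16, 0, 0, 0, 14, 16, 0, 0, 0, 14, 16, 0, 0, 0, 14, 0, 0, 0, 0, 14, 0, 0, 20, 0, 14, 0, 0, 19, 0, 14]'

```text
t: 5.97
tool_pos: [0.4994, -0.0137, 0.0944]
orientation: [3.14, 0.091, 0.004]
force: [-0.1, -0.5, -0.1]
opening: 0.0146
gripper_force: 0.0
```

Request:
play_rows --deltas '[0, 0, 0, 0, 14, -6, 0, 0, 0, 14, -6, 0, 0, 0, 14, -6, 0, 0, 0, 14, -4, 0, 0, 0, 14, -3, 0, 0, 0, 14, -2, 0, 0, 0, 14, 0, 0, 0, 0, 14, 0, 0, 0, 0, 14]'

```text
t: 6.72
tool_pos: [0.4745, -0.0144, 0.0954]
orientation: [-3.139, -0.09, -0.013]
force: [13.7, 5.2, -8.3]
opening: 0.0143
gripper_force: 6.9
```

```bash
python3 - <<'E'
from h import *
c=snap('wrist','w4')
s=robot.read_state();print(s['t'],s['tool_pos'],s['force'],s['opening'],s['gripper_force'])
E
```

```text
6.7667 [ 0.47451969 -0.01437673  0.09541407] [13.1234289   5.11605349 -7.72085874] 0.013886327864021995 6.828477118397132
```

View pics/w4.png

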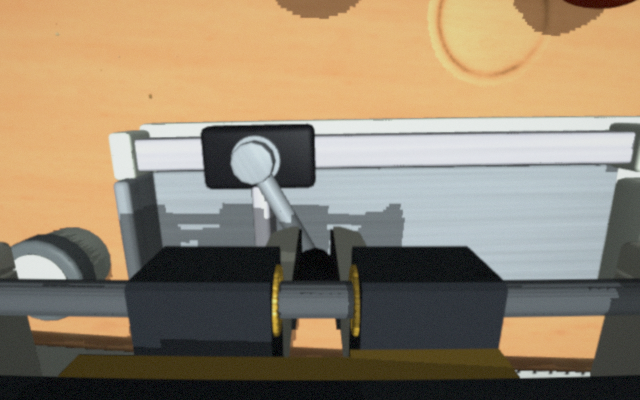

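The knob sits in the notch at (316,258) and the lever is swinging. I'll keep pulling.

Request:
play_rows --deltas '[-3, 0, 0, 0, 14, -3, 0, 0, 0, 14, -3, 0, 0, 0, 14, -2, 0, 0, 0, 14, 0, 0, 0, 0, 14, 0, 0, 0, 0, 14]'

```text
t: 7.27
tool_pos: [0.4688, -0.015, 0.0968]
orientation: [-3.139, -0.089, -0.032]
force: [37.7, 7.3, -22.4]
opening: 0.0143
gripper_force: 18.4
```

```bash
python3 - <<'E'
from h import *
c=snap('wrist','w5'); cv2.imwrite('pics/w5c.png',cv2.resize(c['pixels'][100:330,90:560],None,fx=1.7,fy=1.7))
s=robot.read_state();print(s['t'],s['tool_pos'],s['force'],s['opening'],s['gripper_force'])
E
```

```text
7.3167 [ 0.46881315 -0.01503106  0.09686236] [ 37.83082302   6.13659408 -21.76164095] 0.01397797983290862 18.129290234064683
```

View pics/w5c.png

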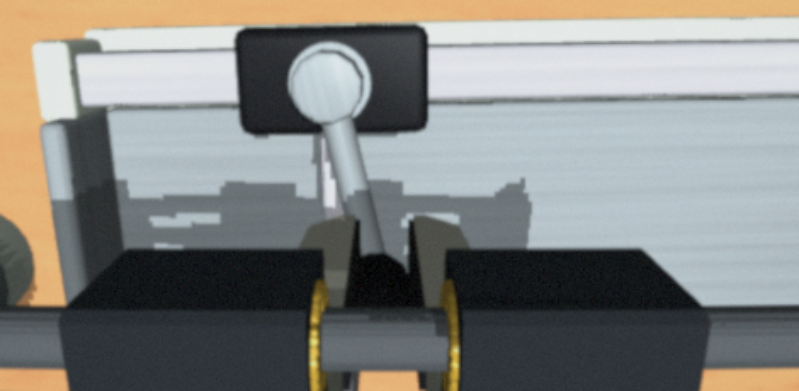

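The lever now stands at about 1.3 rad, with the pivot at full-frame (283,150).

```bash
cat >> h.py <<'E'
def go(x,y,z,cmd=None):
    """tool deltas in mm from measured (or given) pose to world mm"""
    s=robot.read_state();M=R.from_rotvec(s['orientation']).as_matrix()
    d=np.array([x,y,z])-np.array(s['tool_pos'])*1000
    psi=np.arctan2(M[1,0],M[0,0]); c,q=np.cos(psi),np.sin(psi)
    return np.round([c*d[0]+q*d[1],q*d[0]-c*d[1],-d[2]],1),round(np.degrees(psi),2)
E
python3 - <<'E'
from h import *
c=load('w5')
for z in (.09,.1): print(atz(c,(283,150),z))
E
```

```text
[0.51332449 0.00273417 0.09      ]
[0.51441122 0.00186867 0.1       ]
```

Request:
play_rows --deltas '[6, 0, 0, 0, 14, 8, 0, 0, 0, 14, 0, 0, -20, 0, 14, 0, 0, -25, 0, 14, 0, 0, 0, 0, 60, 0, 0, 0, 0, 60]'

```text
t: 7.82
tool_pos: [0.4757, -0.0154, 0.1408]
orientation: [3.139, 0.09, 0.006]
force: [1.0, -0.1, 0.6]
opening: 0.0232
gripper_force: 0.0
```

```bash
python3 - <<'E'
from h import *
s=robot.read_state();print(s['t'],s['tool_pos'],s['force'],s['opening'])
print(go(410,3,146))
E
```

```text
7.8167 [ 0.47574062 -0.01536596  0.14078996] [ 0.99952226 -0.06014443  0.59148904] 0.023221358100189878
(array([-64.6, -22.1,  -5.2]), np.float64(3.29))
```

Request:
play_rows --deltas '[-22, -5, -2, 0, 60, -22, -5, 0, 0, 60, -22, -5, 0, 0, 60, 0, 0, 0, 0, 60, 0, 0, 20, 0, 60, 0, 0, 20, 0, 60, 0, 0, 20, 0, 60, 0, 0, 16, 0, 60, 0, 0, 0, 0, 60, 0, 0, 0, 0, 60]'

```text
t: 8.65
tool_pos: [0.4065, -0.0038, 0.0636]
orientation: [-3.14, -0.09, 0.005]
force: [-1.0, 0.2, -0.1]
opening: 0.0601
gripper_force: 0.0
```

Request:
play_rows --deltas '[0, 0, 0, 0, 8, 0, 0, 0, 0, 8, 0, 0, 0, 0, 8, 0, 0, 0, 0, 8, 0, 0, 0, 0, 8, 0, 0, 0, 0, 8, 0, 0, 0, 0, 8, 0, 0, 0, 0, 8, 0, 0, 0, 0, 8]' --newtons 15

```text
t: 9.4
tool_pos: [0.4077, -0.0037, 0.0647]
orientation: [-3.14, -0.091, -0.0]
force: [-0.2, 0.8, 0.7]
opening: 0.0117
gripper_force: 15.0
```

```bash
python3 - <<'E'
from h import *
for fn,uv in [('w1',(392,157.5)),('w2',(555,264)),('w3',(578,267))]:
    P=atz(load(fn),uv,.033)*1000; print(fn,P.round(1),-.0593*P[0]+.998*P[1])
P=np.array([407.7,-3.7]);print(-.0593*P[0]+.998*P[1])
E
```

```text
w1 [ 411.  -214.2   33. ] -238.17524293911
w2 [ 411.9 -211.6   33. ] -235.59096046213497
w3 [ 412.6 -210.2   33. ] -234.24342552475412
-27.86921
```

Request:
play_rows --deltas '[0, 14, 0, 0, 8, 0, 14, 0, 0, 8, 0, 14, 0, 0, 8, 0, 14, 0, 0, 8, 0, 14, 0, 0, 8, 0, 14, 0, 0, 8, 0, 14, 0, 0, 8, 0, 14, 0, 0, 8, 0, 14, 0, 0, 8, 0, 14, 0, 0, 8]' --newtons 25

```text
t: 10.23
tool_pos: [0.4181, -0.1433, 0.0648]
orientation: [-3.139, -0.091, -0.008]
force: [16.7, 5.7, -10.8]
opening: 0.0117
gripper_force: 25.0
```

Request:
play_rows --deltas '[0, 14, 0, 0, 8, 0, 14, 0, 0, 8, 0, 14, 0, 0, 8, 0, 14, 0, 0, 8, 0, 12.5, 0, 0, 8, 0, 0, 0, 0, 8, 0, 0, 0, 0, 8]'

```text
t: 10.82
tool_pos: [0.4231, -0.213, 0.0649]
orientation: [3.139, 0.089, 0.011]
force: [20.6, -2.9, -13.6]
opening: 0.0121
gripper_force: 24.9
```

Request:
play_rows --deltas '[0, 0, 0, 0, 50, 0, 0, 0, 0, 50, 0, 0, 0, 0, 50, 0, 0, -25, 0, 50, -6, 0, -35, 0, 50, -6, 0, -35, 0, 50, -6, 0, -35, -0.9, 50, -6, 0, -35, 0, 50, 0, 0, 0, 0, 50, 0, 0, 0, 0, 50]'

```text
t: 11.65
tool_pos: [0.3967, -0.2145, 0.2324]
orientation: [3.136, 0.114, 0.007]
force: [0.6, 0.8, -0.1]
opening: 0.0499
gripper_force: 0.0
```

```bash
python3 - <<'E'
from h import *
c=snap('wrist','w6'); cv2.imwrite('pics/w6c.png',cv2.resize(c['pixels'][0:260,180:500],None,fx=2.3,fy=2.3,interpolation=cv2.INTER_CUBIC))
s=robot.read_state();print(s['t'],s['tool_pos'],s['force'],go(0,0,0))
E
```

```text
11.7 [ 0.39588694 -0.2137403   0.23015908] [-0.96611526  1.10343787 -0.96001304] (array([-379.3, -242. ,  230.2]), np.float64(4.18))
```

View pics/w6c.png

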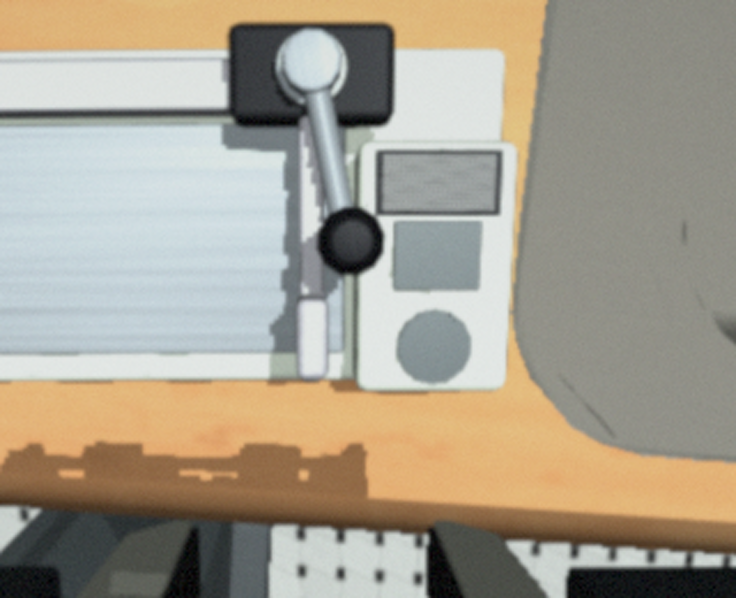

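The view shows the stop's grip tab at (313,340), fully covering the index tab below it, so it's lined up to within about 3 mm. The knob is at (350,240) and the pivot at (312,63).

```bash
python3 - <<'E'
from h import *
c=load('w6');f=lambda u,v:(180+u/2.3,v/2.3)
a=np.radians(4.2);M=np.array([[np.cos(a),np.sin(a)],[-np.sin(a),np.cos(a)]])
for n,uv,z in [('grip',(313,340),.1),('knob',(351,240),.12),('piv',(312,63),.095),('tare',(434,346),.058),('rec',(437,256),.058),('consBL',(357,388),.055),('consTL',(360,145),.055)]:
    P=atz(c,f(*uv),z)*1000;print(n,P.round(1),(M@P[:2]).round(1))
for P in [(411,-214.2),(411.9,-211.6),(423.1,-213),(412,-236.8)]: print((M@np.array(P)).round(1))
E
```

```text
grip [ 429.  -214.1  100. ] [ 412.1 -244.9]
knob [ 465.7 -224.1  120. ] [ 448.  -257.6]
piv [ 525.1 -206.6   95. ] [ 508.6 -244.5]
tare [ 425.5 -266.    58. ] [ 404.8 -296.5]
rec [ 462.6 -263.2   58. ] [ 442.1 -296.4]
consBL [ 404.6 -235.2   55. ] [ 386.3 -264.2]
consTL [ 503.9 -227.8   55. ] [ 485.9 -264.1]
[ 394.2 -243.7]
[ 395.3 -241.2]
[ 406.4 -243.4]
[ 393.6 -266.3]
```

Request:
play_rows --deltas '[13, 5, 0, 0, 0, 13, 5, 0, 0, 0, 13, 5, 0, 0, 0, 0, 0, 25, 0, 0, 0, 0, 25, 0, 0, 0, 0, 25, 0, 0, 0, 0, 25, 0, 0, 0, 0, 25, 0, 0, 0, 0, 0, 0, 0, 0, 0, 0, 0, 0]' --newtons 15

```text
t: 12.53
tool_pos: [0.4336, -0.2241, 0.1013]
orientation: [-3.136, -0.115, 0.008]
force: [0.5, -0.3, 0.2]
opening: 0.0001
gripper_force: 0.0
```

```bash
python3 - <<'E'
from h import *
s=robot.read_state();print(s['t'],s['tool_pos'],s['force'],s['opening'],go(0,0,0))
E
```

```text
12.5333 [ 0.4335571  -0.22409527  0.10134825] [ 0.49769499 -0.30591967  0.22680219] 0.0001453160718189369 (array([-416. , -255.3,  101.3]), np.float64(4.2))
```

Request:
play_rows --deltas '[6, 1, -3, 0, 0, 6, 1, 0, 0, 0, 4, 9, 0, 0, 0, 6, 11, 0, 0, 0, 8, 10, 0, 0, 0, 0, 0, 0, 0, 0, 0, 0, 0, 0, 0]'

```text
t: 13.12
tool_pos: [0.466, -0.2595, 0.1081]
orientation: [3.134, 0.112, -0.008]
force: [-12.7, -16.3, 0.2]
opening: 0.0003
gripper_force: 8.7
```

```bash
python3 - <<'E'
from h import *
c=snap('wrist','w7'); cv2.imwrite('pics/w7.png',c['pixels'])
s=robot.read_state();print(s['t'],s['tool_pos'],s['force'],go(0,0,0))
# track pivot: bright disc in black carriage; dark mask of carriage
g=cv2.cvtColor(c['pixels'],cv2.COLOR_BGR2GRAY)
m=(g[:200]<45).astype(np.uint8);n,l,st,ce=cv2.connectedComponentsWithStats(m)
print([(st[i].tolist(),ce[i].round(1).tolist()) for i in range(1,n) if st[i,4]>300])
E
```

```text
13.1667 [ 0.46596787 -0.25939731  0.10813329] [-14.03524601 -16.63624788   0.41263734] (array([-446.2, -292.1,  108.1]), np.float64(4.1))
[([167, 76, 112, 62, 2243], [204.6, 106.9]), ([276, 177, 44, 23, 767], [298.0, 189.9])]
```

```bash
python3 - <<'E'
from h import *
c=load('w7')
a=np.radians(4.2);M=np.array([[np.cos(a),np.sin(a)],[-np.sin(a),np.cos(a)]])
for uv,z in [((223,107),.07),((298,188),.12)]:
    P=atz(c,uv,z)*1000;print(P.round(),(M@P[:2]).round(1))
# same carriage bbox measure in w6
for fn in('w1','w5','w6'):
    g=cv2.cvtColor(cv2.imread(f'pics/{fn}.png'),cv2.COLOR_BGR2GRAY);m=(g[:180]<45).astype(np.uint8);n,l,st,ce=cv2.connectedComponentsWithStats(m)
    for i in range(1,n):
        if st[i,4]>300: P=atz(load(fn),(st[i,0]+st[i,2]/2,st[i,1]+st[i,3]/2),.07)*1000;print(fn,st[i],(M@P[:2]).round(1))
E
```

```text
[ 528. -204.   70.] [ 511.7 -241.7]
[ 496. -250.  120.] [ 476.4 -286. ]
w1 [196  36  63  37 836] [509.  -62.2]
w1 [273  38  24  28 348] [ 510.4 -121.6]
w5 [ 229  115  112   64 2195] [511.7 -34.1]
w6 [319  91  27  28 354] [ 447.8 -260. ]
```

View pics/w7.png

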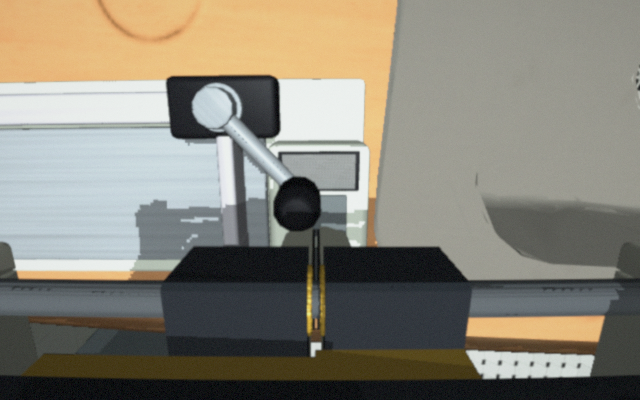

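The push is working: the lever is near 45 degrees with the knob at (298,203), and the stop is still at the tab. I'll keep pushing.

Request:
play_rows --deltas '[7, -1, 0, 0, 0, 7, 2, 0, 0, 0, 8, 5, 0, 0, 0, 8, 4, 0, 0, 0, 0, 0, 0, 0, 0]'

```text
t: 13.58
tool_pos: [0.4985, -0.2681, 0.109]
orientation: [3.133, 0.111, -0.002]
force: [-8.4, -14.1, 2.3]
opening: 0.0007
gripper_force: 6.8
```

```bash
cat > chk.py <<'E'
from h import *
import sys
fn=sys.argv[1]
c=snap('wrist',fn);s=robot.read_state();print(s['t'],np.array(s['tool_pos']).round(4),np.array(s['force']).round(1),go(0,0,0))
g=cv2.cvtColor(c['pixels'],cv2.COLOR_BGR2GRAY);m=(g[:240]<45).astype(np.uint8);n,l,st,ce=cv2.connectedComponentsWithStats(m)
a=np.radians(4.2);M=np.array([[np.cos(a),np.sin(a)],[-np.sin(a),np.cos(a)]]);C=load(fn)
for i in range(1,n):
    if st[i,4]>250:
        q=(st[i,0]+st[i,2]/2,st[i,1]+st[i,3]/2);print(st[i].tolist(),*[(M@(atz(C,q,z)*1000)[:2]).round(1) for z in(.07,.12)])
E
python3 chk.py w8
```

```text
13.6333 [ 0.4984 -0.2676  0.1091] [ -8.6 -13.6   1.8] (array([-478.1, -302.4,  109.1]), np.float64(4.08))
[161, 0, 84, 22, 679] [ 594.2 -244.7] [ 582.1 -259.1]
[142, 131, 110, 59, 2088] [ 513.  -235.1] [ 520.7 -251.8]
[272, 177, 49, 53, 1740] [ 486.3 -293.6] [ 500.6 -296.1]
```

The stop drifted about 6 mm left. I'll pinch the grip tab, which also measures the stop's position.

Request:
play_rows --deltas '[-20, 0, 0, 0, 0, 0, 0, -25, 0, 30, 0, 0, -20, 0, 50, -14, -22, 0, 0, 50, -14, -22, 0, 0, 50, -14, -22, 0, 0, 50, -12, 0, 0, 0, 50, 0, 0, 0, 0, 50, 0, 0, 0, 0, 50]'

```text
t: 14.38
tool_pos: [0.4209, -0.2031, 0.1538]
orientation: [3.138, 0.115, 0.003]
force: [0.5, -0.3, -0.4]
opening: 0.0477
gripper_force: 0.0
```

```bash
python3 chk.py w9; python3 - <<'E'
from h import *
c=load('w9');a=np.radians(4.2)
# predicted pixel of grip tab top / mark at candidate v
for v in (-236,-243):
  for u,z in ((412,.1),(395,.033)):
    x=np.cos(a)*u-np.sin(a)*v;y=np.sin(a)*u+np.cos(a)*v;print(v,z,proj(c,[x/1000,y/1000,z]).round())
E
```

```text
14.4333 [ 0.4211 -0.2032  0.1536] [ 0.  -0.1  0.3] (array([-405.2, -233.4,  153.6]), np.float64(4.18))
[266, 19, 84, 56, 617] [ 510.1 -229.4] [ 502.3 -230.3]
[395, 41, 49, 43, 1093] [ 500.5 -305. ] [ 494.7 -290.8]
[319, 56, 39, 19, 417] [ 498.3 -250. ] [ 492.9 -246.8]
-236 0.1 [318. 200.]
-236 0.033 [317. 199.]
-243 0.1 [329. 200.]
-243 0.033 [325. 199.]
```

Request:
play_rows --deltas '[0, 0, 22, 0, 50, 0, 0, 22, 0, 50, 0, 0, 22, 0, 50, 0, 0, 22, 0, 50, 0, 0, 0, 0, 50, 0, 0, 0, 0, 8, 0, 0, 0, 0, 8, 0, 0, 0, 0, 8, 0, 0, 0, 0, 8, 0, 0, 0, 0, 8]' --newtons 15

```text
t: 15.27
tool_pos: [0.4209, -0.2033, 0.066]
orientation: [3.138, 0.115, 0.003]
force: [0.6, 0.5, 0.3]
opening: 0.0212
gripper_force: 0.0
```

Request:
play_rows --deltas '[0, 0, 0, 0, 8, 0, 0, 0, 0, 8, 0, 0, 0, 0, 8, 0, 0, 0, 0, 8]'

```text
t: 15.6
tool_pos: [0.4204, -0.2013, 0.0655]
orientation: [-3.137, -0.115, -0.001]
force: [-2.9, 8.9, 8.9]
opening: 0.0118
gripper_force: 15.0
```

```bash
python3 - <<'E'
from h import *
s=robot.read_state();print(s['t'],s['tool_pos'],s['force'],s['opening'],go(0,0,0))
E
```

```text
15.6 [ 0.42044249 -0.20132797  0.06551041] [-2.86460722  8.93638575  8.92057744] 0.01180180715153489 (array([-404.5, -231.7,   65.5]), np.float64(4.22))
```

Request:
play_rows --deltas '[0, 3, 0, 0, 8, 0, 3, 0, 0, 8, 0, 3, 0, 0, 8, 0, 0, 0, 0, 8]' --newtons 30

```text
t: 15.93
tool_pos: [0.4205, -0.2033, 0.0653]
orientation: [-3.124, -0.117, 0.002]
force: [-6.3, 43.9, 29.6]
opening: 0.0123
gripper_force: 30.0
```

```bash
python3 - <<'E'
from h import *
s=robot.read_state();print(s['t'],s['tool_pos'],s['force'],s['opening'],go(0,0,0))
E
```

```text
15.9333 [ 0.4204658  -0.20329009  0.0652934 ] [-6.30644572 43.90308381 29.58849572] 0.012301344033558015 (array([-404.1, -234.1,   65.3]), np.float64(4.28))
```

Below about 0.3 rad it's clamped, so I'll reopen the lever. This time the knob will sit in a notch between the two fingertips, so its position follows the tool exactly.

Request:
play_rows --deltas '[0, -8, 0, 0, 50, 0, 0, 0, 0, 50, 0, 0, 0, 0, 50, 0, 0, -30, 0, 50, 0, 0, -30, 0, 50, 0, 0, -25, 0, 50]' --newtons 15

```text
t: 16.43
tool_pos: [0.4199, -0.2044, 0.1512]
orientation: [3.139, 0.114, 0.0]
force: [1.3, -0.8, -0.3]
opening: 0.0467
gripper_force: 0.0
```

Request:
play_rows --deltas '[23, 12, 0, 0, 14, 23, 12, 0, 0, 14, 23, 12, 0, 0, 14, 23, 12, 0, 0, 14, 22, 12, 0, 0, 14, 0, 0, 0, 0, 14, 0, 0, 0, 0, 14]'

```text
t: 17.02
tool_pos: [0.5382, -0.2561, 0.1487]
orientation: [-3.139, -0.114, 0.002]
force: [-0.0, 0.3, -1.0]
opening: 0.015
gripper_force: 0.0
```

```bash
python3 chk.py w10; python3 - <<'E'
from h import *
A,B=load('scene0'),load('side0')
print('tomato',tri([(A,(418,241)),(B,(384,281))]).round(3),'mug',atz(B,(372,245),0).round(3))
E
```

```text
17.0667 [ 0.5376 -0.2556  0.149 ] [-0.3 -0.2 -0.3] (array([-517.6, -294. ,  149. ]), np.float64(4.17))
[0, 0, 39, 58, 646] [635.4 -99.5] [ 625.2 -139.6]
[7, 0, 48, 62, 399] [ 634.  -107.2] [ 624.  -145.7]
[24, 0, 47, 64, 531] [ 633.1 -118.5] [ 623.3 -154.7]
[48, 0, 36, 65, 255] [ 632.5 -131.1] [ 622.9 -164.7]
[191, 180, 87, 49, 1987] [ 514.7 -236.7] [ 529.  -248.8]
[297, 223, 38, 17, 473] [ 493.8 -296.2] [ 512.5 -296.1]
tomato [ 0.649 -0.186  0.034] mug [ 0.665 -0.045  0.   ]
```

Request:
play_rows --deltas '[0, 1.5, 20, 0, 14, 0, 0, 20, 0, 14, 0, 0, 15, 0, 14, -6, 0, 0, 0, 14, -5.5, -2, 0, 0, 14, -5.5, -2, 0, 0, 14, -5.5, -3.5, 0, 0, 14, -5.5, -3.5, 0, 0, 14, 0, 0, 0, 0, 14]'

```text
t: 17.82
tool_pos: [0.5091, -0.2476, 0.096]
orientation: [3.139, 0.115, 0.002]
force: [-0.2, 0.2, -1.1]
opening: 0.0138
gripper_force: 0.1
```

Request:
play_rows --deltas '[-5, -4.5, 0, 0, 14, -5, -4.5, 0, 0, 14, -4, -5, 0, 0, 14, -4, -5, 0, 0, 14, 0, 0, 0, 0, 14]'

```text
t: 18.23
tool_pos: [0.4904, -0.2285, 0.0949]
orientation: [-3.138, -0.116, -0.002]
force: [4.5, 2.4, 2.2]
opening: 0.0143
gripper_force: 2.4
```

```bash
python3 chk.py w11
```

```text
18.2833 [ 0.4904 -0.2285  0.0949] [4.  2.3 1.4] (array([-472.2, -264.1,   94.9]), np.float64(4.23))
[232, 0, 58, 8, 307] [ 588.7 -237.4] [ 575.7 -244.5]
[205, 124, 113, 62, 2691] [ 512.7 -235.1] [ 519.6 -242.9]
```

Request:
play_rows --deltas '[0, 3, 0, 0, 14, 0, 3, 0, 0, 14, 0, 3.5, 0, 0, 14, 0, 0, 0, 0, 14, 0, 0, 0, 0, 14]'

```text
t: 18.7
tool_pos: [0.4914, -0.2383, 0.0949]
orientation: [-3.138, -0.116, -0.002]
force: [5.2, 2.1, 2.4]
opening: 0.0143
gripper_force: 2.6
```

```bash
python3 chk.py w12
```

```text
18.75 [ 0.4914 -0.2383  0.0949] [4.  2.1 2. ] (array([-472.5, -273.9,   94.9]), np.float64(4.22))
[214, 0, 61, 8, 352] [ 589.1 -239. ] [ 576.1 -248.3]
[204, 125, 112, 62, 2570] [ 512.5 -244.1] [ 519.5 -252.1]
```

Request:
play_rows --deltas '[6, 0, 0, 0, 14, 0, 0, -20, 0, 14, 0, 0, -22, 0, 14, -17, 0, 0, 0, 14, -17, 0, 0, 0, 14, -17, 0, 0, 0, 14, 0, 0, 0, 0, 14, 0, 0, 17, 0, 14, 0, 0, 17, 0, 14, 0, 0, 0, 0, 14]'

```text
t: 19.58
tool_pos: [0.444, -0.2411, 0.0989]
orientation: [-3.136, -0.115, 0.008]
force: [-0.6, 0.5, -1.5]
opening: 0.0143
gripper_force: 0.0
```

```bash
python3 chk.py w13
```

```text
19.6333 [ 0.4445 -0.2415  0.1005] [-0.6  0.7 -0.9] (array([-425.7, -273.4,  100.5]), np.float64(4.2))
[201, 34, 117, 68, 1731] [ 511.1 -244.2] [ 506.4 -252. ]
[291, 160, 51, 56, 1848] [ 445.9 -274.4] [ 457.9 -274.4]
```

Request:
play_rows --deltas '[6.5, 0.5, -2, 0, 14, 6.5, 1, 0, 0, 14, 2.7, 4, 0, 0, 14, 2.8, 4, 0, 0, 14, 3.3, 3.6, 0, 0, 14, 3.3, 3.6, 0, 0, 14, 3.8, 3, 0, 0, 14, 3.8, 3, 0, 0, 14, 0, 0, 0, 0, 14]'

```text
t: 20.38
tool_pos: [0.4812, -0.2638, 0.1054]
orientation: [3.139, 0.115, 0.0]
force: [-0.8, 0.6, 0.1]
opening: 0.0143
gripper_force: 0.6
```

```bash
python3 chk.py w14
```

```text
20.4333 [ 0.4812 -0.2635  0.1054] [-0.8  0.6 -1.1] (array([-460.7, -298. ,  105.4]), np.float64(4.2))
[166, 103, 111, 62, 2183] [ 511.6 -245.6] [ 515.5 -258.9]
[290, 181, 49, 59, 2023] [ 466.  -298.8] [ 481.3 -298.9]
```

Request:
play_rows --deltas '[6.5, 3, 0, 0, 14, 7, 2.5, 0, 0, 14, 8, 2, 0, 0, 14, 8, 1.5, 0, 0, 14, 5, 0.5, 0, 0, 14, 3, 0, 0, 0, 14, 0, 0, 0, 0, 14, 0, 0, 0, 0, 14]'

```text
t: 21.1
tool_pos: [0.5174, -0.2704, 0.1048]
orientation: [3.139, 0.115, -0.004]
force: [-9.9, -2.6, 2.9]
opening: 0.014
gripper_force: 6.2
```

```bash
python3 chk.py w15
```

```text
21.15 [ 0.5174 -0.2704  0.1048] [-10.1  -2.9   2.4] (array([-496.3, -307.4,  104.8]), np.float64(4.18))
[165, 0, 84, 51, 624] [ 604.5 -250.8] [ 594.3 -265.1]
[155, 161, 109, 59, 2205] [ 514.  -245.7] [ 526.4 -261.3]
[292, 184, 48, 56, 2016] [ 500.8 -308.9] [ 516.4 -308.8]
[215, 209, 49, 13, 478] [ 498.5 -262.7] [ 514.7 -274.1]
```

Request:
play_rows --deltas '[2, 0, 0, 0, 14, 0, 0, 0, 0, 14, -10, 0, 0, 0, 14, -15, 0, -10, 0, 14, -15, -8, -25, 0, 0, -15, -15, -30, 0, 0, -15, -20, -30, 0, 0, -15, -20, -30, 0, 0, -15, 0, -5, 0, 0, -15, 0, 0, 0, 0]'

```text
t: 21.98
tool_pos: [0.4028, -0.2153, 0.2392]
orientation: [3.135, 0.118, 0.012]
force: [0.1, -0.3, 0.1]
opening: 0.0003
gripper_force: 0.0
```

Request:
play_rows --deltas '[0, 0, 0, 0, 0, 0, 0, 0, 0, 0]'

```text
t: 22.15
tool_pos: [0.4016, -0.2154, 0.2355]
orientation: [3.138, 0.114, 0.004]
force: [-0.0, 0.9, 0.6]
opening: 0.0005
gripper_force: 0.0
```

```bash
python3 chk.py w16; python3 - <<'E'
import cv2
a=cv2.imread('pics/w16.png');cv2.imwrite('pics/w16c.png',cv2.resize(a[0:230,180:480],None,fx=2.6,fy=2.6,interpolation=cv2.INTER_CUBIC))
E
```

```text
22.2 [ 0.4017 -0.2153  0.2349] [0.1 0.3 0.8] (array([-385. , -244. ,  234.9]), np.float64(4.18))
[379, 11, 33, 35, 560] [ 518.3 -315.9] [ 508.2 -305.2]
```

View pics/w16c.png

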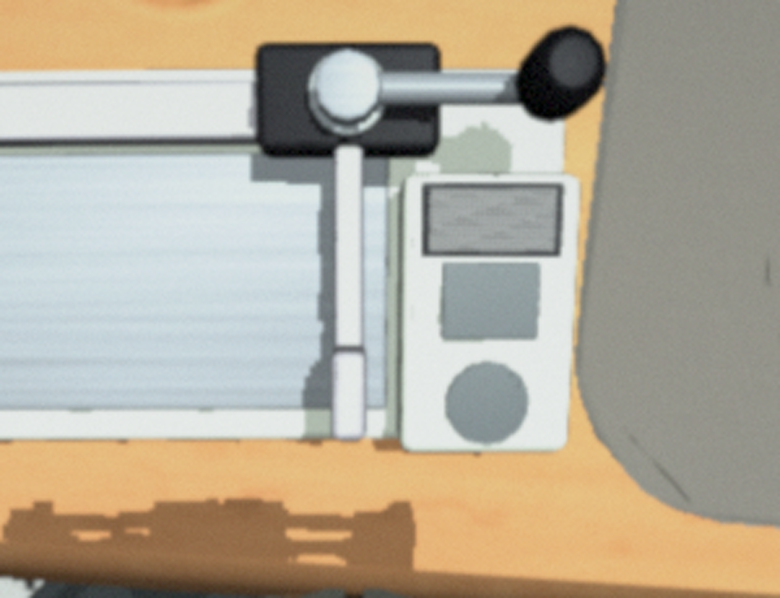

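The lever lies along the rail, so it's clamped. The stop's grip tab at (349,392) still covers the index tab. The tare key is at (487,402) and the record key at (491,301). Now I'll press tare.

Request:
play_rows --deltas '[5, 13, 10, 0, 0, 5, 13, 15, 0, 0, 5, 13, 15, 0, 0, 5, 13.5, 25, 0, 0, 0, 0, 30, 0, 0, 0, 0, 30, 0, 0, 0, 0, 30, 0, 0, 0, 0, 8, 0, 0, 0, 0, 0, 0, 0, 0, 0, 0, 0, 0]'

```text
t: 23.03
tool_pos: [0.4252, -0.2661, 0.0719]
orientation: [-3.139, -0.115, 0.001]
force: [0.3, 0.4, 0.4]
opening: 0.0005
gripper_force: 0.0
```

```bash
python3 - <<'E'
from h import *
s=robot.read_state();print(s['t'],s['tool_pos'],s['force'],go(425.7,-266,58))
c=load('w16');a=np.radians(4.2);M=np.array([[np.cos(a),np.sin(a)],[-np.sin(a),np.cos(a)]])
for uv,z in [((349,392),.1),((487,402),.058),((491,301),.058),((403,447),.055)]:
    P=atz(c,(180+uv[0]/2.6,uv[1]/2.6),z)*1000;print(P.round(1),(M@P[:2]).round(1))
E
```

```text
23.0333 [ 0.42524119 -0.26612931  0.07193046] [0.33483338 0.38890972 0.41707667] (array([ 0.5, -0.1, 13.9]), np.float64(4.21))
[ 430.7 -213.3  100. ] [ 413.9 -244.3]
[ 425.6 -266.1   58. ] [ 404.9 -296.6]
[ 463.  -263.6   58. ] [ 442.4 -296.8]
[ 405.4 -236.    55. ] [ 387.  -265.1]
```

Request:
play_rows --deltas '[0, 0, 9, 0, 0, 0, 0, 3, 0, 0, 0, 0, 2, 0, 0, 0, 0, 1.5, 0, 0, 0, 0, 0, 0, 0]'

```text
t: 23.45
tool_pos: [0.4255, -0.2666, 0.057]
orientation: [3.139, 0.115, 0.002]
force: [-0.4, 0.6, 4.2]
opening: 0.0005
gripper_force: 2.4
```

Request:
play_rows --deltas '[0, 0, 1.5, 0, 0, 0, 0, 1, 0, 0, 0, 0, 0, 0, 0, 0, 0, 0, 0, 0]'

```text
t: 23.78
tool_pos: [0.4256, -0.2667, 0.0566]
orientation: [3.139, 0.115, 0.002]
force: [-8.4, 6.6, 23.6]
opening: 0.0005
gripper_force: 11.8
```

Tare pressed at roughly 20 N. Next I'll lift and look over the tubs.

Request:
play_rows --deltas '[0, 0, -10, 0, 0, 0, 0, -35, 0, 0, 0, 0, -37, 0, 0, 0, 0, -37, 0, 40, 0, 0, -37, 0, 80, 0, 0, -37, 0, 80, 0, 0, -37, 0, 80, 0.5, -35, 0, 0, 80, 0.5, -35, 0, 0, 80, 0.5, -35, 0, 0, 80]'

```text
t: 24.62
tool_pos: [0.4187, -0.1608, 0.2849]
orientation: [3.139, 0.112, 0.003]
force: [0.6, 0.3, 0.1]
opening: 0.0424
gripper_force: 0.0
```

Request:
play_rows --deltas '[0.5, -35, 0, 0, 80, 0.5, -35, 0, 0, 80, 0.5, -35, 0, 0, 80, 0.5, -35, 0, 0, 80, 0.5, -35, 0, 0, 80, 0.5, -35, 0, 0, 80, 0.5, -35, 0, 0, 80, 0.5, -35, 0, 0, 80, 0, 0, 0, 0, 80, 0, 0, 0, 0, 80]'

```text
t: 25.45
tool_pos: [0.4017, 0.1196, 0.2839]
orientation: [3.139, 0.122, 0.0]
force: [0.5, -1.1, 0.2]
opening: 0.0799
gripper_force: 0.0
```

```bash
cat > tubs.py <<'E'
from h import *
import sys
fn=sys.argv[1];c=snap('wrist',fn);C=load(fn)
s=robot.read_state();print(s['t'],np.array(s['tool_pos']).round(4),np.array(s['force']).round(1),s['opening'],go(0,0,0))
h=cv2.cvtColor(c['pixels'],cv2.COLOR_BGR2HSV);m=((h[...,1]<30)&(h[...,2]>205)).astype(np.uint8)
m=cv2.morphologyEx(m,cv2.MORPH_OPEN,np.ones((3,3)));cs,_=cv2.findContours(m,cv2.RETR_EXTERNAL,cv2.CHAIN_APPROX_NONE)
a=np.radians(4.2);M=np.array([[np.cos(a),np.sin(a)],[-np.sin(a),np.cos(a)]])
for k in cs:
    A=cv2.contourArea(k)
    if A<150: continue
    (x,y),(w,hh),_=cv2.fitEllipse(k);f=A/(np.pi*w*hh/4)
    if f>.85 and min(w,hh)/max(w,hh)>.7:
        for z in(.045,.075):
            P=atz(C,(x,y),z)*1000; q=M@P[:2]; print('px',round(x),round(y),'A',A,'z',z,P.round(1)[:2],'S',q.round(1),'scale',(q-[450.3,-100.2]).round(1))
E
python3 tubs.py t1
```

```text
25.5 [0.402  0.1184 0.2838] [-0.2 -1.  -0. ] 0.07977067378786515 (array([-409.8,   87.7,  283.8]), np.float64(4.33))
px 152 154 A 963.5 z 0.045 [399.5 309.5] S [421.1 279.4] scale [-29.2 379.6]
px 152 154 A 963.5 z 0.075 [404.6 295.8] S [425.2 265.4] scale [-25.1 365.6]
px 268 152 A 996.0 z 0.045 [411.7 175.2] S [423.4 144.6] scale [-26.9 244.8]
px 268 152 A 996.0 z 0.075 [415.9 171.4] S [427.3 140.5] scale [-23.  240.7]
px 158 45 A 1158.0 z 0.045 [519.2 299.6] S [539.7 260.7] scale [ 89.4 360.9]
px 158 45 A 1158.0 z 0.075 [515.4 286.5] S [535. 248.] scale [ 84.7 348.2]
```

View pics/t1.png

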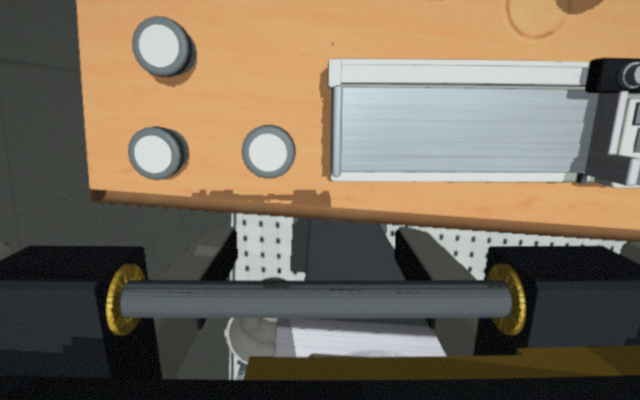

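All three tubs are upright, with lids at (163,46), (155,153) and (268,152). No fourth tub is present. I'll pick the nearest one.

Request:
play_rows --deltas '[5, -18, 25, 0, 84, 5, -18, 30, 0, 84, 4, -17.5, 35, 0, 84, 0, 0, 35, 0, 84, 0, 0, 35, 0, 84, 0, 0, 35, 0, 84, 0, 0, 30, 0, 84, 0, 0, 25, 0, 84, 0, 0, 18, 0, 84, 0, 0, 0, 0, 84]'

```text
t: 26.33
tool_pos: [0.4092, 0.1697, 0.0116]
orientation: [3.137, 0.111, -0.011]
force: [-1.0, -0.3, -0.2]
opening: 0.0843
gripper_force: 0.0
```

Request:
play_rows --deltas '[0, 0, 0, 0, 50, 0, 0, 0, 0, 50, 0, 0, 0, 0, 50, 0, 0, 0, 0, 50, 0, 0, 0, 0, 50]' --newtons 20

```text
t: 26.75
tool_pos: [0.4139, 0.1728, 0.0174]
orientation: [-3.139, -0.115, -0.005]
force: [0.1, -1.2, 6.3]
opening: 0.0621
gripper_force: 20.0
```

Request:
play_rows --deltas '[0, 0, -15, 0, 50, 0, 0, -25, 0, 50, 0, 0, -25, 0, 50, 0, 0, -15, 0, 50, 0, 0, 0, 0, 50, 5, 25, 0, 0, 50, 5, 30, 0, 0, 50, 5, 30, 0, 0, 50, 5, 30, 0, 0, 50, 5, 27, 0, 0, 50]' --newtons 25

```text
t: 27.58
tool_pos: [0.4469, 0.0313, 0.0944]
orientation: [3.139, 0.116, -0.002]
force: [0.1, -0.2, -1.6]
opening: 0.0624
gripper_force: 25.0
```

Request:
play_rows --deltas '[0, 0, 0, 0, 50, 0, 0, 0, 0, 50]'

```text
t: 27.75
tool_pos: [0.447, 0.0317, 0.0945]
orientation: [-3.139, -0.111, 0.002]
force: [-0.9, 0.0, -2.6]
opening: 0.062
gripper_force: 25.0
```

```bash
cat > st.py <<'E'
from h import *
s=robot.read_state();print(s['t'],np.array(s['tool_pos']).round(4),np.array(s['force']).round(1),s['opening'],s['gripper_force'],go(0,0,0))
E
python3 st.py
```

```text
27.75 [0.447  0.0317 0.0945] [-0.9  0.  -2.6] 0.061985703340603986 24.99938681779895 (array([-4.481e+02,  2.000e-01,  9.450e+01]), np.float64(4.03))
```

Request:
play_rows --deltas '[1, 0, 16, 0, 50, 1, 0, 16, 0, 50, 0, 0, 10, 0, 50, 0, 0, 4, 0, 50, 0, 0, 1, 0, 50, 0, 0, 0, 0, 50, 0, 0, 0, 0, 50]'

```text
t: 28.33
tool_pos: [0.4496, 0.0333, 0.0488]
orientation: [-3.139, -0.116, -0.0]
force: [0.5, -0.0, -1.7]
opening: 0.0622
gripper_force: 25.0
```

Request:
play_rows --deltas '[0, 0, 0, 0, 69, 0, 0, 0, 0, 69, 0, 0, 0, 0, 69, 0, 0, -10, 0, 69, 0, 0, -20, 0, 69, 0, 0, -35, 0, 69, 0, 0, -40, 0, 69, 0, 0, -40, 0, 69, 0, -35, -40, 0, 69, 0, -35, -40, 0, 84]'

```text
t: 29.17
tool_pos: [0.4457, 0.0873, 0.2599]
orientation: [3.14, 0.11, 0.005]
force: [1.9, 0.3, -0.2]
opening: 0.0722
gripper_force: 0.0
```

Request:
play_rows --deltas '[0, -35, 0, 0, 84, 0, -35, 0, 0, 84, 0, 0, 0, 0, 84, 0, 0, 0, 0, 84]'

```text
t: 29.5
tool_pos: [0.44, 0.1589, 0.2573]
orientation: [-3.139, -0.121, -0.001]
force: [-0.1, -0.5, -1.0]
opening: 0.0836
gripper_force: 0.0
```

```bash
python3 tubs.py t2
```

```text
29.55 [0.4402 0.1577 0.2569] [-0.   0.2  0.8] 0.08394924624155957 (array([-450.8,  124.2,  256.9]), np.float64(4.31))
px 175 191 A 695.0 z 0.045 [402.2 312.9] S [424.1 282.6] scale [-26.2 382.8]
px 175 191 A 695.0 z 0.075 [410.5 301. ] S [431.4 270.1] scale [-18.9 370.3]
px 440 175 A 1244.5 z 0.045 [443.1  20.2] S [443.4 -12.3] scale [-6.9 87.9]
px 440 175 A 1244.5 z 0.075 [448.2  31.5] S [449.3  -1.4] scale [-1.  98.8]
px 186 83 A 1244.5 z 0.045 [519.1 299.7] S [539.6 260.8] scale [ 89.3 361. ]
px 186 83 A 1244.5 z 0.075 [518.1 288.8] S [537.9 250.1] scale [ 87.6 350.3]
```

Request:
play_rows --deltas '[-6, -32, 0, 0, 88, -6, -32, 0, 0, 88, -6, -32, 0, 0, 88, -6, -32, 0, 0, 88, 0, 0, 0, 0, 88, 0, 0, 0, 0, 88]'

```text
t: 30.05
tool_pos: [0.4069, 0.2832, 0.2562]
orientation: [3.139, 0.117, -0.001]
force: [0.9, -0.7, -1.0]
opening: 0.088
gripper_force: 0.0
```

```bash
python3 tubs.py t3
```

```text
30.1 [0.4073 0.2824 0.2563] [-0.2  0.9 -0.5] 0.08777408206279143 (array([-426.9,  251.8,  256.3]), np.float64(4.2))
px 303 254 A 2535.5 z 0.045 [304.9 289.4] S [325.3 266.3] scale [-125.   366.5]
px 303 254 A 2535.5 z 0.075 [318.4 289.2] S [338.7 265.1] scale [-111.6  365.3]
px 290 173 A 1183.0 z 0.045 [399.5 309.3] S [421.1 279.2] scale [-29.2 379.4]
px 290 173 A 1183.0 z 0.075 [405.4 307.6] S [426.9 277.1] scale [-23.4 377.3]
px 566 152 A 1346.0 z 0.045 [446.1   9. ] S [445.5 -23.7] scale [-4.8 76.5]
px 566 152 A 1346.0 z 0.075 [448.3  31.1] S [449.3  -1.8] scale [-1.  98.4]
px 307 58 A 1494.0 z 0.045 [519.5 299.3] S [540.  260.5] scale [ 89.7 360.7]
px 307 58 A 1494.0 z 0.075 [515.8 298.4] S [536.3 259.8] scale [ 86. 360.]
```

Request:
play_rows --deltas '[-3, -14, 20, 0, 88, -3, -13.5, 30, 0, 88, 0, 0, 35, 0, 88, 0, 0, 35, 0, 88, 0, 0, 35, 0, 88, 0, 0, 35, 0, 88, 0, 0, 27, 0, 88, 0, 0, 20, 0, 88, 0, 0, 0, 0, 88, 0, 0, 0, 0, 88]'

```text
t: 30.93
tool_pos: [0.3989, 0.3082, 0.0187]
orientation: [3.138, 0.112, -0.004]
force: [-0.6, -0.9, 0.6]
opening: 0.0881
gripper_force: 0.0
```

Request:
play_rows --deltas '[0, 0, 0, 0, 50, 0, 0, 0, 0, 50, 0, 0, 0, 0, 50, 0, 0, 0, 0, 50, 0, 0, 0, 0, 50, 0, 0, 0, 0, 50]' --newtons 25

```text
t: 31.43
tool_pos: [0.4, 0.3107, 0.0207]
orientation: [-3.139, -0.115, -0.003]
force: [-0.8, -1.1, 7.5]
opening: 0.0622
gripper_force: 25.0
```

```bash
python3 st.py
```

```text
31.4333 [0.4    0.3107 0.0207] [-0.8 -1.1  7.5] 0.06221012374998114 25.00123153673485 (array([-421.7,  280.5,   20.7]), np.float64(4.21))
```

Request:
play_rows --deltas '[0, 0, -15, 0, 50, 0, 0, -30, 0, 50, 0, 0, -30, 0, 50, 0, 0, -30, 0, 50, 0, 0, 0, 0, 50, 2.5, 20, 0, 0, 50, 2.5, 33, 0, 0, 50, 2.5, 33, 0, 0, 50, 2.5, 33, 0, 0, 50, 2.5, 33, 0, 0, 50]'

```text
t: 32.27
tool_pos: [0.422, 0.1584, 0.1236]
orientation: [3.139, 0.117, -0.001]
force: [0.5, -0.8, -1.9]
opening: 0.062
gripper_force: 25.0
```

Request:
play_rows --deltas '[2.5, 33, 0, 0, 50, 2.5, 33, 0, 0, 50, 2.5, 33, 0, 0, 50, 2.5, 33, 0, 0, 50, 2.5, 33, 0, 0, 50, 2.5, 33, 0, 0, 50, 0, 20, 0, 0, 50, 0, 0, 0, 0, 50, 0, 0, 0, 0, 50]'

```text
t: 33.02
tool_pos: [0.4531, -0.0573, 0.1236]
orientation: [-3.139, -0.111, 0.002]
force: [-0.3, -0.4, -2.4]
opening: 0.0619
gripper_force: 25.0
```

```bash
python3 st.py
```

```text
33.0167 [ 0.4531 -0.0573  0.1236] [-0.3 -0.4 -2.4] 0.06191080075520264 24.99943882925436 (array([-447.9,  -89.2,  123.6]), np.float64(4.06))
```

Well placed at (448,-89). I'll lower it from z 123.6 to 51.5.

Request:
play_rows --deltas '[1, 1, 25, 0, 50, 1, 0, 22, 0, 50, 0, 0, 15, 0, 50, 0, 0, 8, 0, 50, 0, 0, 2.5, 0, 50, 0, 0, 0, 0, 50, 0, 0, 0, 0, 50]'

```text
t: 33.6
tool_pos: [0.4559, -0.0569, 0.0522]
orientation: [3.139, 0.117, 0.001]
force: [0.5, 0.6, -3.3]
opening: 0.0622
gripper_force: 25.0
```

Request:
play_rows --deltas '[0, 0, 0, 0, 69, 0, 0, 0, 0, 69, 0, 0, 0, 0, 69, 0, 0, -10, 0, 69, 0, 0, -20, 0, 69, 0, 0, -35, 0, 69, 0, 0, -40, 0, 69, 0, -20, -40, 0, 69, 0, -35, -40, 0, 69, 0, -35, -20, 0, 88]'

```text
t: 34.43
tool_pos: [0.451, 0.0229, 0.251]
orientation: [3.139, 0.11, 0.01]
force: [2.1, -0.0, -0.4]
opening: 0.0724
gripper_force: 0.0
```

Request:
play_rows --deltas '[0, -35, 0, 0, 88, 0, -35, 0, 0, 88, 0, -35, 0, 0, 88, 0, -35, 0, 0, 88, 0, -35, 0, 0, 88, 0, -35, 0, 0, 88, 0, -35, 0, 0, 88, 0, 0, 0, 0, 88, 0, 0, 0, 0, 88]'

```text
t: 35.18
tool_pos: [0.4313, 0.2693, 0.2463]
orientation: [-3.139, -0.12, -0.001]
force: [0.8, -0.0, -0.1]
opening: 0.0883
gripper_force: 0.0
```

```bash
python3 tubs.py t4
```

```text
35.2333 [0.4316 0.2681 0.2461] [ 0.3 -0.6 -0. ] 0.08798314885417881 (array([-450.5,  235. ,  246.1]), np.float64(4.3))
px 554 177 A 1349.5 z 0.045 [443.9   9.6] S [443.4 -22.9] scale [-6.9 77.3]
px 554 177 A 1349.5 z 0.075 [448.3  31.1] S [449.4  -1.8] scale [-0.9 98.4]
px 291 82 A 1490.0 z 0.045 [519.4 299.5] S [539.9 260.6] scale [ 89.6 360.8]
px 291 82 A 1490.0 z 0.075 [517.6 297.4] S [538.  258.6] scale [ 87.7 358.8]
```

Request:
play_rows --deltas '[23, -7, 5, 0, 88, 23, -7, 5, 0, 88, 23, -6, 15, 0, 88, 20.5, -6, 25, 0, 88, 0, 0, 35, 0, 88, 0, 0, 35, 0, 88, 0, 0, 35, 0, 88, 0, 0, 35, 0, 88, 0, 0, 22, 0, 88, 0, 0, 14, 0, 88]'

```text
t: 36.07
tool_pos: [0.5177, 0.2975, 0.0163]
orientation: [3.137, 0.112, -0.007]
force: [-0.6, 0.5, -1.2]
opening: 0.0883
gripper_force: 0.0
```

Request:
play_rows --deltas '[0, 0, 0, 0, 88, 0, 0, 0, 0, 88, 0, 0, 0, 0, 50, 0, 0, 0, 0, 50, 0, 0, 0, 0, 50, 0, 0, 0, 0, 50, 0, 0, 0, 0, 50, 0, 0, 0, 0, 50]'

```text
t: 36.73
tool_pos: [0.5199, 0.3005, 0.0207]
orientation: [-3.139, -0.115, -0.003]
force: [-0.8, -1.4, 7.1]
opening: 0.0623
gripper_force: 25.0
```

```bash
python3 st.py
```

```text
36.7333 [0.5199 0.3005 0.0207] [-0.8 -1.4  7.1] 0.062277409226385166 25.00086173939053 (array([-540.6,  261.6,   20.7]), np.float64(4.21))
```

Request:
play_rows --deltas '[0, 0, -15, 0, 50, 0, 0, -30, 0, 50, 0, 0, -30, 0, 50, 0, 0, -30, 0, 50, 0, 0, 0, 0, 50, -8, 20, 0, 0, 50, -8, 32, 0, 0, 50, -8, 32, 0, 0, 50, -8, 32, 0, 0, 50, -8, 32, 0, 0, 50]'

```text
t: 37.57
tool_pos: [0.489, 0.1484, 0.1235]
orientation: [3.139, 0.116, -0.002]
force: [1.6, -1.4, -2.0]
opening: 0.0621
gripper_force: 25.0
```

Request:
play_rows --deltas '[-8, 32, 0, 0, 50, -8, 32, 0, 0, 50, -7, 32, 0, 0, 50, -7, 32, 0, 0, 50, -7, 32, 0, 0, 50, -7, 32, 0, 0, 50, -7, 32, 0, 0, 50, 0, 32, 0, 0, 50, 0, 32, 0, 0, 50, 0, 0, 0, 0, 50]'

```text
t: 38.4
tool_pos: [0.46, -0.146, 0.1242]
orientation: [3.137, 0.109, 0.0]
force: [1.2, 0.6, -2.1]
opening: 0.0623
gripper_force: 25.0
```

Request:
play_rows --deltas '[0, 0, 0, 0, 50, 0, 0, 0, 0, 50]'

```text
t: 38.57
tool_pos: [0.4598, -0.1408, 0.1237]
orientation: [-3.139, -0.114, 0.002]
force: [-0.4, 0.3, -1.8]
opening: 0.0624
gripper_force: 25.0
```

```bash
python3 tubs.py t5
```

```text
38.6167 [ 0.4599 -0.1404  0.1238] [ 0.6  0.5 -1.1] 0.06229390049918996 (array([-448.3, -173.8,  123.8]), np.float64(4.22))
px 48 211 A 3046.5 z 0.045 [436.9  56.3] S [439.9  24.1] scale [-10.4 124.3]
px 48 211 A 3046.5 z 0.075 [447.9  32.6] S [ 4.491e+02 -3.000e-01] scale [-1.2 99.9]
px 485 199 A 8520.5 z 0.045 [ 469.7 -265.1] S [ 449.  -298.8] scale [  -1.3 -198.6]
px 485 199 A 8520.5 z 0.075 [ 476.7 -249.4] S [ 457.2 -283.6] scale [   6.9 -183.4]
px 434 109 A 606.0 z 0.045 [ 530.5 -218. ] S [ 513.1 -256.3] scale [  62.8 -156.1]
px 434 109 A 606.0 z 0.075 [ 530.  -208.1] S [ 513.4 -246.4] scale [  63.1 -146.2]
```

Request:
play_rows --deltas '[0, 6.5, 0, 0, 50, 0, 0, 0, 0, 50, 1, 0, 25, 0, 50, 0, 0, 22, 0, 50, 0, 0, 15, 0, 50, 0, 0, 8, 0, 50, 0, 0, 2.5, 0, 50, 0, 0, 0, 0, 50, 0, 0, 0, 0, 50]'

```text
t: 39.37
tool_pos: [0.4624, -0.1477, 0.0527]
orientation: [3.139, 0.116, 0.002]
force: [-0.3, -0.5, -1.1]
opening: 0.062
gripper_force: 25.0
```

Request:
play_rows --deltas '[0, 0, 0, 0, 69, 0, 0, 0, 0, 69, 0, 0, 0, 0, 69, 0, 0, -10, 0, 69, 0, 0, -20, 0, 69, 0, 0, -35, 0, 69, 0, 0, -40, 0, 69, 0, 0, -40, 0, 69, -10, 10, -35, 0, 0, -15, 10, 0, 0, 0]'

```text
t: 40.2
tool_pos: [0.4421, -0.1711, 0.242]
orientation: [3.133, 0.117, 0.019]
force: [1.3, -0.6, 0.9]
opening: 0.0601
gripper_force: 0.0
```

Request:
play_rows --deltas '[-15, 10, 0, 0, 0, -15, 10, 0, 0, 0, 0, 0, 0, 0, 0, 0, 0, 0, 0, 0, 0, 0, 0, 0, 0]'

```text
t: 40.62
tool_pos: [0.4102, -0.1915, 0.2326]
orientation: [3.139, 0.114, 0.001]
force: [0.3, -0.3, 0.3]
opening: 0.0266
gripper_force: 0.0
```

```bash
python3 tubs.py t6
```

```text
40.6667 [ 0.4103 -0.1913  0.2323] [ 0.5 -0.5 -1.2] 0.02308259859489184 (array([-395.2, -220.9,  232.3]), np.float64(4.2))
px 567 343 A 2727.0 z 0.045 [ 226.2 -508.4] S [ 188.4 -523.6] scale [-261.9 -423.4]
px 567 343 A 2727.0 z 0.075 [ 247.5 -481.2] S [ 211.6 -498. ] scale [-238.7 -397.8]
px 323 260 A 1413.0 z 0.045 [ 313.7 -207.9] S [ 297.6 -230.3] scale [-152.7 -130.1]
px 323 260 A 1413.0 z 0.075 [ 327.5 -206.2] S [ 311.5 -229.6] scale [-138.8 -129.4]
px 75 121 A 1656.0 z 0.045 [445.3  52.9] S [448.   20.1] scale [ -2.3 120.3]
px 75 121 A 1656.0 z 0.075 [448.   32.5] S [ 4.491e+02 -4.000e-01] scale [-1.2 99.8]
px 172 119 A 1755.0 z 0.045 [453.9 -46.1] S [449.3 -79.2] scale [-1. 21.]
px 172 119 A 1755.0 z 0.075 [455.8 -58.1] S [450.4 -91.3] scale [0.1 8.9]
px 341 44 A 428.5 z 0.045 [ 535.6 -207.9] S [ 518.9 -246.6] scale [  68.6 -146.4]
px 341 44 A 428.5 z 0.075 [ 530.6 -206.2] S [ 514.1 -244.5] scale [  63.8 -144.3]
```

```bash
python3 - <<'E'
from h import *
C=load('t6');a=np.radians(4.2);M=np.array([[np.cos(a),np.sin(a)],[-np.sin(a),np.cos(a)]])
im=cv2.imread('pics/t6.png');P=M.T@np.array([449.5,-180.5]);q=proj(C,[P[0]/1000,P[1]/1000,.075]);print(q)
x,y=q.astype(int);roi=cv2.cvtColor(im[y-50:y+50,x-50:x+50],cv2.COLOR_BGR2GRAY)
r=cv2.HoughCircles(cv2.resize(roi,None,fx=3,fy=3),cv2.HOUGH_GRADIENT,1,40,param1=100,param2=30,minRadius=40,maxRadius=130)
for k in r[0][:5]:
    p=(x-50+k[0]/3,y-50+k[1]/3);w=M@(atz(C,p,.075)*1000)[:2];print(k,np.round(p),(w-[450.3,-100.2]).round(1))
print(roi[50,10:90:4],roi[10:90:4,50])
x,y=172,119;roi=cv2.cvtColor(im[y-50:y+50,x-50:x+50],cv2.COLOR_BGR2GRAY);print(roi[50,10:90:4])
E
```

```text
[269.70558347 119.65829364]
[157.5 152.5 105.6] [272. 120.] [ -1.  -81.9]
[222 222 215 122 146 233 234 236 235 235 234 235 237 236 235 236 236 166
 154 109] [230 220 137 153 203 234 235 236 233 234 234 235 235 236 236 236 224 144
 117 168]
[205 204 149 130 191 234 235 235 236 235 233 235 235 233 235 234 182 141
 137  53]
```

All three tubs stand on the pan, at y of about 100, 9 and -82 mm. Next is the record key.

Request:
play_rows --deltas '[8, 13, 10, 0, 0, 8, 13, 15, 0, 0, 8, 13, 15, 0, 0, 8, 13, 20, 0, 0, 8, 12, 20, 0, 0, 7, 12, 20, 0, 0, 0, 0, 30, 0, 0, 0, 0, 26, 0, 0, 0, 0, 4, 0, 0, 0, 0, 0, 0, 0]'

```text
t: 41.5
tool_pos: [0.461, -0.2623, 0.0697]
orientation: [-3.136, -0.116, 0.007]
force: [0.1, 0.5, -0.8]
opening: 0.0003
gripper_force: 0.0
```

```bash
python3 st.py
```

```text
41.5 [ 0.461  -0.2623  0.0697] [ 0.1  0.5 -0.8] 0.00031941283798930385 0.0 (array([-440.3, -295.7,   69.7]), np.float64(4.24))
```

Request:
play_rows --deltas '[0, 0, 8, 0, 0, 0, 0, 4, 0, 0, 0, 0, 2, 0, 0, 0, 0, 0, 0, 0]'

```text
t: 41.83
tool_pos: [0.4627, -0.2642, 0.0586]
orientation: [3.139, 0.115, 0.001]
force: [0.5, -0.0, -0.3]
opening: 0.0005
gripper_force: 0.0
```

Request:
play_rows --deltas '[0, 0, 1.5, 0, 0, 0, 0, 1, 0, 0, 0, 0, 0, 0, 0, 0, 0, 0, 0, 0]'

```text
t: 42.17
tool_pos: [0.4629, -0.2644, 0.0568]
orientation: [3.139, 0.115, 0.002]
force: [-1.8, 1.5, 5.8]
opening: 0.0006
gripper_force: 3.2
```

Request:
play_rows --deltas '[0, 0, 1, 0, 0, 0, 0, 0, 0, 0, 0, 0, 0, 0, 0]'

```text
t: 42.42
tool_pos: [0.463, -0.2644, 0.0567]
orientation: [3.139, 0.115, 0.002]
force: [-6.2, 4.0, 14.8]
opening: 0.0006
gripper_force: 7.4
```

Request:
play_rows --deltas '[0, 0, -5, 0, 0, 0, 0, -15, 0, 0, 0, 0, -30, 0, 0, -5, 0, -35, 0, 0, -10, -10, -35, 0, 0, -10, -20, -30, 0, 0, -10, -20, -20, 0, 0, -10, -20, 0, 0, 0, 0, 0, 0, 0, 0, 0, 0, 0, 0, 0]'

```text
t: 43.25
tool_pos: [0.4124, -0.1972, 0.2252]
orientation: [3.138, 0.116, 0.003]
force: [-0.2, -0.8, -0.1]
opening: 0.0004
gripper_force: 0.0
```

```bash
python3 tubs.py t7 | grep 0.075; python3 - <<'E'
from h import *
C=load('t7');a=np.radians(4.2);M=np.array([[np.cos(a),np.sin(a)],[-np.sin(a),np.cos(a)]])
P=M.T@np.array([449.5,-182]);q=proj(C,[P[0]/1000,P[1]/1000,.075]);x,y=q.astype(int)
roi=cv2.cvtColor(cv2.imread('pics/t7.png')[y-50:y+50,x-50:x+50],cv2.COLOR_BGR2GRAY)
r=cv2.HoughCircles(cv2.resize(roi,None,fx=3,fy=3),cv2.HOUGH_GRADIENT,1,40,param1=100,param2=30,minRadius=40,maxRadius=130)
for k in r[0][:3]:
    p=(x-50+k[0]/3,y-50+k[1]/3);print(((M@(atz(C,p,.075)*1000)[:2])-[450.3,-100.2]).round(1))
E
```

```text
px 63 123 A 1705.5 z 0.075 [447.8  32.6] S [ 4.49e+02 -3.00e-01] scale [-1.3 99.9]
px 162 121 A 1814.0 z 0.075 [455.8 -58.1] S [450.3 -91.3] scale [-0.   8.9]
px 335 45 A 433.5 z 0.075 [ 530.5 -206. ] S [ 514.  -244.3] scale [  63.7 -144.1]
[ -0.6 -82.6]
```

Record was pressed at about 15 N. The tubs are unmoved, the arm is clear and the stop is still at the tab. I'm handing the job in.

```bash
python3 -c "
from plant import robot
print(robot.close_job())"
```

```text
the job is handed in; nothing more can be done
None
```

The job is handed in, but no verdict came back: the stop is clamped at the index tab, tare was pressed with the pan empty, all three tubs (no fourth was there) stand on the pan, and record was pressed; by my camera measurements, the tubs are in place and the stop is within about 3 mm of the tab.

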